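# Grade the plaster grapes by size

## Task

Grade the mixed plaster grapes for the next relief: first slide the empty grey drawer fully home in its bay under the low end of the grader, then tip the scoops over the grader's hopper so that all the grapes roll through it into the drawer, the small ones into the inner compartment and the large ones into the outer one. With all of them in, draw the filled drawer out, clear of the grader, and leave it and both scoops standing on the bench; leave the jar, the bottle and the wood block where they are.

Things in the scene. Friction and masses are not known exactly. Their poses are not given: they have to be found in the camera images.
- grader: The grape grader: a plywood hopper and chute fixed to the bench, 138 mm wide (its x), from y = -0.128 to +0.178, running downhill towards its -y. Origin on the bench. Four steel bars, 27 mm clear between them, slope down at 15 degrees: small grapes drop between them onto a board and roll into the inner lane, large ones roll on over a divider into the outer lane (end wall y = -0.121, top at 136 mm).
- hopper (a point): Centre of the open top of the hopper, 186 mm above the bench at the grader's y = +0.131; axes as the grader's. The opening is 114 mm wide (x) between cheeks and runs from y = +0.172 to a front board at y = +0.090 (which hangs 42 mm over the bars), all 186 mm high, but its uphill end wall (at y = +0.175, 6 mm thick) is only 164 mm high. The bars lie 126 mm high under this point.
- bay_mouth (a point): Middle of the mouth of the drawer bay under the grader's low end, on the bench, at the grader's y = -0.128; axes as the grader's. The bay is 126 mm wide, 43 mm high, open towards the grader's -y, 130 mm deep to its back stop, the bench its floor. Two flared lead-in plates, 34 mm high, stand 20 mm out beside the mouth. Both lanes open down into it.
- drawer: The grey catch drawer, loose, 0.25 kg: an open tray 122 mm wide (x), 127 mm long (y), 40 mm high. Origin: centre of its underside. A fin handle stands out from its front (-y). It slides on the bench into the bay in the grader's +y direction with 2 mm to spare each side and little friction; fully home its origin is at x = 0, y = -0.0615 in the grader's frame, axes in line.
- inner_compartment (a point): Floor centre of the drawer's inner compartment, for the small grapes: 116 mm (x) by 52 mm (drawer y from +0.0085 to +0.0605), walls 37 mm deep. Axes as the drawer's.
- outer_compartment (a point): Floor centre of the drawer's outer compartment (next to the fin), for the large grapes: 116 mm (x) by 66 mm (drawer y from -0.0605 to +0.0055), walls 37 mm deep. Axes as the drawer's.
- drawer_grip (a point): Grip point on the drawer's fin handle, 32 mm above the drawer's underside and 115 mm from its origin towards -y (51 mm out from the tray's front). The fin is 12 mm thick (along x), 72 mm long (y) and 2 to 50 mm high. Axes as the drawer's.
- scoop_a: Hand scoop A, loose, 0.16 kg: aluminium tray 80 mm wide (y), 42 mm high at the sides and back, mouth open to its +x. Origin on its underside; z is 0 and points up when it stands. The floor is flat for 65 mm from the back, then climbs at 20 degrees to the mouth: grapes stay in while it is level and roll out when it is tipped mouth-down well past 20 degrees (45 empties it).
- scoop_a_grip (a point): Grip point on the wooden handle of scoop A, an upright tab at its back, 12 mm thick along x, 44 mm wide along y, rising to 100 mm. The point is 68 mm behind the scoop's origin (-x) and 75 mm above its underside; the lip of the mouth is 128 mm ahead of it (+x) and 51 mm below. Axes as the scoop's.
- scoop_b: Hand scoop B, loose, 0.16 kg: aluminium tray 80 mm wide (y), 42 mm high at the sides and back, mouth open to its +x. Origin on its underside; z is 0 and points up when it stands. The floor is flat for 65 mm from the back, then climbs at 20 degrees to the mouth: grapes stay in while it is level and roll out when it is tipped mouth-down well past 20 degrees (45 empties it).
- scoop_b_grip (a point): Grip point on the wooden handle of scoop B, an upright tab at its back, 12 mm thick along x, 44 mm wide along y, rising to 100 mm. The point is 68 mm behind the scoop's origin (-x) and 75 mm above its underside; the lip of the mouth is 128 mm ahead of it (+x) and 51 mm below. Axes as the scoop's.
- large_0_center (a point): Centre of a large grape: an unpainted off-white plaster ball, 32 mm in diameter, 30 g. At the start it lies in scoop A, or is absent.
- large_1_center (a point): Centre of a large grape: an unpainted off-white plaster ball, 32 mm in diameter, 30 g. At the start it lies in scoop A, or is absent.
- small_0_center (a point): Centre of a small grape: an unpainted off-white plaster ball, 20 mm in diameter, 12 g. At the start it lies in scoop A, or is absent.
- small_1_center (a point): Centre of a small grape: an unpainted off-white plaster ball, 20 mm in diameter, 12 g. At the start it lies in scoop A, or is absent.
- small_2_center (a point): Centre of a small grape: an unpainted off-white plaster ball, 20 mm in diameter, 12 g. At the start it lies in scoop A, or is absent.
- large_2_center (a point): Centre of a large grape: an unpainted off-white plaster ball, 32 mm in diameter, 30 g. At the start it lies in scoop B, or is absent.
- large_3_center (a point): Centre of a large grape: an unpainted off-white plaster ball, 32 mm in diameter, 30 g. At the start it lies in scoop B, or is absent.
- small_3_center (a point): Centre of a small grape: an unpainted off-white plaster ball, 20 mm in diameter, 12 g. At the start it lies in scoop B, or is absent.
- small_4_center (a point): Centre of a small grape: an unpainted off-white plaster ball, 20 mm in diameter, 12 g. At the start it lies in scoop B, or is absent.
- small_5_center (a point): Centre of a small grape: an unpainted off-white plaster ball, 20 mm in diameter, 12 g. At the start it lies in scoop B, or is absent.
- jam_jar: An open glass jar, 69 mm wide, 80 mm high; a bystander. Origin at the centre of its underside.
- glue_bottle: A white squeeze bottle, 43 mm wide, 120 mm high; a bystander. Origin at the centre of its underside.
- wood_block: A dark sawn wood block, 60 x 50 x 50 mm; a bystander. Origin at the centre of its underside.
Things that resemble listed ones, but are neither listed nor needed, are in the scene too. Leave any green look-alike of the scoop_b alone.

How it is judged (in metres and radians):
On the way, in this order (a step that is already met when the one before it is completed fails the run):
1. the empty drawer is fully home in the grader's bay (y of drawer in the frame of grader between -0.0675 and -0.057 m and x of drawer in the frame of grader between -0.004 and 0.004 m and angle between the y axis of drawer and the y axis of grader, either way round below 0.06 rad and height (world z) of drawer below 0.006 m), for 0.3 s.
2. every grape lies in the drawer, small ones in the inner compartment, large ones in the outer one, and the drawer is still home (all of step 1 and x of large_0_center in the frame of drawer between -0.058 and 0.058 m and y of large_0_center in the frame of drawer between -0.0605 and 0.0055 m and z of large_0_center in the frame of drawer between 0.005 and 0.045 m and x of large_1_center in the frame of drawer between -0.058 and 0.058 m and y of large_1_center in the frame of drawer between -0.0605 and 0.0055 m and z of large_1_center in the frame of drawer between 0.005 and 0.045 m and x of small_0_center in the frame of drawer between -0.058 and 0.058 m and y of small_0_center in the frame of drawer between 0.0085 and 0.0605 m and z of small_0_center in the frame of drawer between 0.005 and 0.045 m and x of small_1_center in the frame of drawer between -0.058 and 0.058 m and y of small_1_center in the frame of drawer between 0.0085 and 0.0605 m and z of small_1_center in the frame of drawer between 0.005 and 0.045 m and x of small_2_center in the frame of drawer between -0.058 and 0.058 m and y of small_2_center in the frame of drawer between 0.0085 and 0.0605 m and z of small_2_center in the frame of drawer between 0.005 and 0.045 m and x of large_2_center in the frame of drawer between -0.058 and 0.058 m and y of large_2_center in the frame of drawer between -0.0605 and 0.0055 m and z of large_2_center in the frame of drawer between 0.005 and 0.045 m and x of large_3_center in the frame of drawer between -0.058 and 0.058 m and y of large_3_center in the frame of drawer between -0.0605 and 0.0055 m and z of large_3_center in the frame of drawer between 0.005 and 0.045 m and x of small_3_center in the frame of drawer between -0.058 and 0.058 m and y of small_3_center in the frame of drawer between 0.0085 and 0.0605 m and z of small_3_center in the frame of drawer between 0.005 and 0.045 m and x of small_4_center in the frame of drawer between -0.058 and 0.058 m and y of small_4_center in the frame of drawer between 0.0085 and 0.0605 m and z of small_4_center in the frame of drawer between 0.005 and 0.045 m and x of small_5_center in the frame of drawer between -0.058 and 0.058 m and y of small_5_center in the frame of drawer between 0.0085 and 0.0605 m and z of small_5_center in the frame of drawer between 0.005 and 0.045 m), for 0.3 s.
At the end, for the whole second after the job is handed in: The drawer stands level and still on the bench, wholly out of the bay (its y below -0.188 in the grader's frame), every grape's centre is inside its compartment (small: inner, large: outer), and both scoops stand upright and still on the bench (within 6 degrees, underside within 8 mm of it) (y of drawer in the frame of grader below -0.188 m and angle between each of drawer, scoop_a, scoop_b's own z axis and vertical below 0.1 rad and height (world z) of drawer between -0.01 and 0.008 m and linear speed of each of drawer, scoop_a, scoop_b below 0.02 m/s and x of large_0_center in the frame of drawer between -0.058 and 0.058 m and y of large_0_center in the frame of drawer between -0.0605 and 0.0055 m and z of large_0_center in the frame of drawer between 0.005 and 0.045 m and x of large_1_center in the frame of drawer between -0.058 and 0.058 m and y of large_1_center in the frame of drawer between -0.0605 and 0.0055 m and z of large_1_center in the frame of drawer between 0.005 and 0.045 m and x of small_0_center in the frame of drawer between -0.058 and 0.058 m and y of small_0_center in the frame of drawer between 0.0085 and 0.0605 m and z of small_0_center in the frame of drawer between 0.005 and 0.045 m and x of small_1_center in the frame of drawer between -0.058 and 0.058 m and y of small_1_center in the frame of drawer between 0.0085 and 0.0605 m and z of small_1_center in the frame of drawer between 0.005 and 0.045 m and x of small_2_center in the frame of drawer between -0.058 and 0.058 m and y of small_2_center in the frame of drawer between 0.0085 and 0.0605 m and z of small_2_center in the frame of drawer between 0.005 and 0.045 m and x of large_2_center in the frame of drawer between -0.058 and 0.058 m and y of large_2_center in the frame of drawer between -0.0605 and 0.0055 m and z of large_2_center in the frame of drawer between 0.005 and 0.045 m and x of large_3_center in the frame of drawer between -0.058 and 0.058 m and y of large_3_center in the frame of drawer between -0.0605 and 0.0055 m and z of large_3_center in the frame of drawer between 0.005 and 0.045 m and x of small_3_center in the frame of drawer between -0.058 and 0.058 m and y of small_3_center in the frame of drawer between 0.0085 and 0.0605 m and z of small_3_center in the frame of drawer between 0.005 and 0.045 m and x of small_4_center in the frame of drawer between -0.058 and 0.058 m and y of small_4_center in the frame of drawer between 0.0085 and 0.0605 m and z of small_4_center in the frame of drawer between 0.005 and 0.045 m and x of small_5_center in the frame of drawer between -0.058 and 0.058 m and y of small_5_center in the frame of drawer between 0.0085 and 0.0605 m and z of small_5_center in the frame of drawer between 0.005 and 0.045 m and height (world z) of scoop_a between -0.01 and 0.008 m and height (world z) of scoop_b between -0.01 and 0.008 m); the robot touches nothing.
It fails at once if the jar, the bottle or the wood block is shifted by more than 25 mm (distance of any of jam_jar, glue_bottle, wood_block from where it was at the start of the episode above 0.025 m).
Of large_0, large_1, small_0, small_1, small_2, large_2, large_3, small_3, small_4, small_5 only 3 to 9 are there at a start; the rules pass over those that are not, and their reading is None.
At some moment in a run one of scoop_a, scoop_b may be knocked a few centimetres aside while the robot is not near it.
Once in a run the grip may slacken for a moment while it holds something.
It also fails if it takes over 184 s, if anything falls off the work surface, if the arm or the gripper's body presses on something with over 40 N, if the wrist force passes 120 N, or if a joint passes its speed limit or range.

## Robot

A 6-joint arm with a two-finger parallel gripper is mounted at the origin on a cart in front of the work surface, level with it; the furniture and walls round the work are solid. World frame = base frame: x ahead of the robot, y to its left, z up, the work surface at z = 0. Lengths are in mm, angles in rad, forces in N, time in s.
With the tool pointing down it reaches from about 400 to 925 mm from the base axis. Payload 12.5 kg.
Tool frame: the origin (TCP) lies midway between the tips of the shut fingers; the grasp point (between the pads) lies 19 mm behind it; z points along the fingers, y is the direction in which the jaws open and shut (so a half turn about z gives the same grasp; the last joint's range is limited). The gripper opens to 95 mm and grips with 3 to 60 N. Pads are 20 mm wide; open, the fingers measure 119 mm over their backs; the gripper's body (75 mm by 180 mm) begins 59 mm behind the grasp point.
Start: joints at [0.996, 0.491, 1.559, -0, 1.092, -0.106], TCP at [282.372, 557.595, 214.661] pointing down, gripper open.
Joint ranges: [-3.1, 3.1], [-0.84, 2.19], [0.05, 2.79], [-1.13, 4.28], [0.06, 2.93], [-2.69, 2.69]. Speed limits (rad/s): [2.22, 2.22, 2.79, 3.14, 3.14, 3.14].

## Interface

Orientations are given as [roll, pitch, yaw] about the fixed x, y, z axes, in that order (R = Rz(yaw) Ry(pitch) Rx(roll)).
In Python, from cell import * gives the robot as it stands. The module is installed in compiled form; this text tells all that it offers.
- The arm moves only by the tool carry_out, never from a script. Its argument "moves" is a list of rows, each an object of numbers: "dx", "dy", "dz": the shift along the tool's x, y, z in m; "twist": the turn about the tool's z in degrees. A call has 1 to 5 rows; each row is the pose to reach, as a shift and turn from the pose commanded when the call began, along the tool's axes at that moment; what a row does not reach only later rows make up. A row lasts 1/10 s, in which the tool goes at most 50 mm and 8.59 degrees, less where a joint would pass 70% of its speed; a pose out of reach is approached as far as the arm can. A call with a gripper value outside its range is refused whole. "grip" is the finger opening in m, from 0 to 0.0951, set as the call begins (left out, the last holds). The fingers move at their own pace and stop on an object; the grip force is fixed at half the most. Time passes only in rows, so rows that repeat a pose let the fingers close. It gives the time, the measured TCP pose, the force and the opening at its end, in the units of the state.
- state(): the state, without advancing time (a new reading comes with each control period).
- read_camera(name): name is "scene" or "top" or "wrist"; returns (picture, depth): 400x640x3 uint8, red, green, blue; 400x640 float32, mm along the optical axis (not along the pixel's ray), 0 where there is no reading.
- camera_info(name): a dict with "mtx" (3x3 intrinsics, pixels), "R" (3x3) and "t" (3): a world point X has camera coordinates R X + t. Camera axes: x right, y down, z forward; pixel columns grow to the right and rows downward; lengths in mm; the calibration is good to about 2 mm. A picture is of the moment at which its call begins: read the wrist's pose just before it. camera_info takes no time and is no camera call; for the wrist camera it gives the pose at the moment of the call.
- job_done(): hands the job in, once; it reports no verdict.
The state is a dict: "t": time; "joints": joint angles; "qvel": joint speeds; "tau": joint torques, N m; "eef_pos": TCP position; "tcp_rot": TCP orientation; "ft_force": force on the tool from outside, world axes, zero at the start; "moment": the same for the moment, N m; "opening": opening from 0.0 (shut) to 1.0 (fully open).
Only numpy, scipy, OpenCV 4.12 (cv2) and the standard library are available. Lean on these libraries where they do the work, as an engineer would, in place of code of your own. Each camera call takes 0.05 s, during which the arm holds its last target. There are 200 camera calls.

## Working session

There is one attempt and no reset: what is moved stays moved. The work goes in short steps, Python scripts to look and compute and a tool call to move; the robot and the scene stay as the last step left them, time stands still between calls to the robot, and variables do not carry over. Pictures are saved under pics/ and viewed, about 12 in all and at most 16, crops included, and the job is handed in when it is done.

Besides the shell and the picture viewer there is one more tool, called as name([rows], argument=value, ...), one row to a line, values as JSON. carry_out: Moves the arm, as the interface text tells. Its arguments: {"type":"object","properties":{"moves":{"type":"array","items":{"type":"object","properties":{"dx":{"type":"number"},"dy":{"type":"number"},"dz":{"type":"number"},"twist":{"type":"number"}}}},"grip":{"type":"number"}},"required":["moves"]}

```bash
mkdir -p pics; cat > h.py <<'E'
from cell import *
import numpy as np, cv2
def cam(n):
    i=camera_info(n); p,d=read_camera(n); return p,d,i
def pts(d,i):
    K,R,t=np.array(i['mtx']),np.array(i['R']),np.array(i['t'])
    v,u=np.mgrid[:400,:640]
    c=np.stack([(u-K[0,2])/K[0,0]*d,(v-K[1,2])/K[1,1]*d,d],-1)
    return (c-t)@R   # world
def save(n,p): cv2.imwrite('pics/'+n+'.png',p[...,::-1])
E
python3 - <<'E'
from h import *
s=state(); print(s['t'],s['eef_pos'],s['tcp_rot'])
a,d,i=cam('top'); print(i); np.savez('top0',p=a,w=pts(d,i),d=d)
b,d,i=cam('scene');print(i); np.savez('sc0',p=b,w=pts(d,i),d=d)
save('top0',cv2.resize(a,(800,500))); save('sc0',cv2.resize(b,(800,500)))
E
```

```text
0.0 [282.23314678 557.37477722 214.08750469] [-3.14052169e+00 -9.80358897e-05  2.67284025e+00]
{'mtx': array([[387.17018587,   0.        , 315.64118449],
       [  0.        , 387.17018587, 193.34192022],
       [  0.        ,   0.        ,   1.        ]]), 'R': array([[ 0.10299686, -0.99467078,  0.00465625],
       [-0.97203935, -0.10164431, -0.21167887],
       [ 0.21102406,  0.0172762 , -0.97732818]]), 't': array([-1.15143130e+00,  5.82387820e+02,  1.27509221e+03])}
{'mtx': array([[491.21551769,   0.        , 318.552691  ],
       [  0.        , 491.21551769, 198.26139117],
       [  0.        ,   0.        ,   1.        ]]), 'R': array([[ 0.88056554, -0.47381842,  0.01002171],
       [-0.31360899, -0.59841875, -0.73725463],
       [ 0.35532201,  0.64605812, -0.67554065]]), 't': array([-490.0871254 ,  311.70537405, 1926.98502681])}
```

View pics/top0.png

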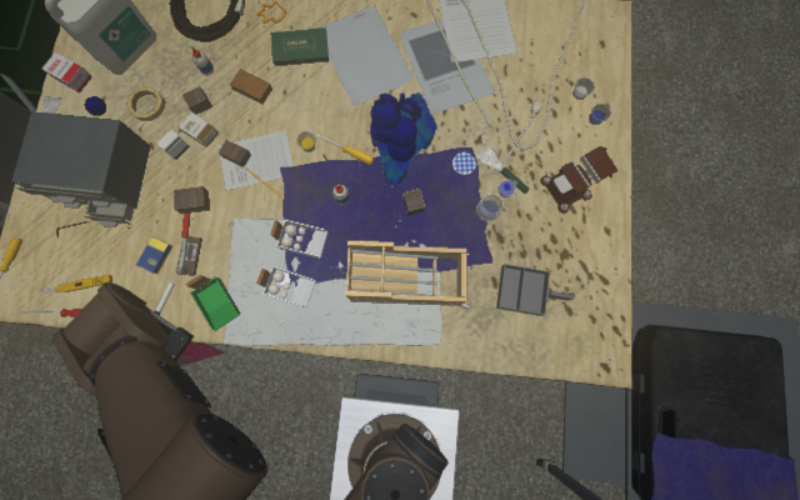

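View pics/sc0.png

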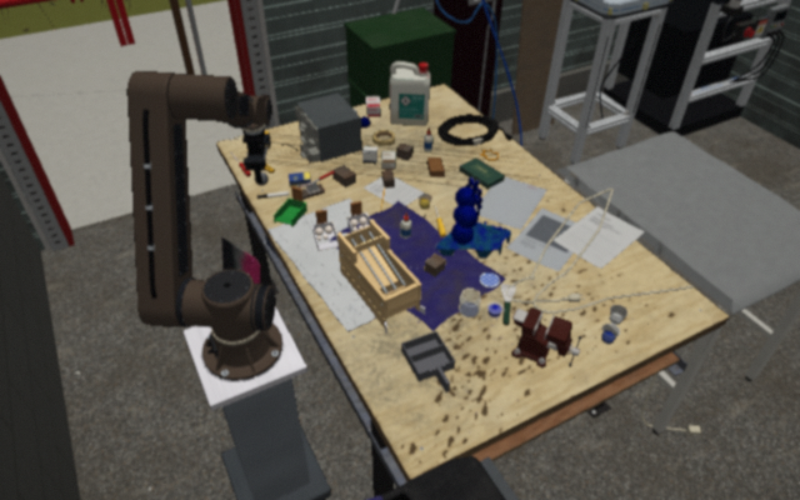

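The top view (800x500) shows the grader at (407,272), with its hopper on the left. The grey drawer is at (523,290) with its fin to the right. Two aluminium scoops with balls are at (303,238) and (290,286), mouths to the right. The green look-alike at (213,303) is to be left alone. The bystanders are the jar at (489,207), the bottle at (340,192) and a block at (413,201).

```bash
python3 - <<'E'
from h import *
z=np.load('top0.npz'); p,w=z['p'],z['w']
def reg(x0,y0,x1,y1): 
    m=np.zeros((400,640),bool); m[int(y0*.8):int(y1*.8),int(x0*.8):int(x1*.8)]=1; return m
def rect(name,m,lo,hi):
    q=w[m&(w[...,2]>lo)&(w[...,2]<hi)]
    if len(q)<5: print(name,'few');return
    print(name,len(q),'rect',[np.round(c,2) for c in cv2.minAreaRect(q[:,:2].astype(np.float32))],'zp',np.percentile(q[:,2],[5,50,95]).round(0))
print('bench z',np.median(w[reg(560,230,620,330)][:,2]))
G=reg(335,232,480,312)
rect('grader',G,100,210); rect('hopper',G,150,210)
D=reg(485,255,585,320); rect('drawer all',D,8,80); rect('drawer rim',D,30,48)
hb=reg(545,285,585,310); rect('fin',hb,15,80)
for n,r in(('S1',(268,212,330,262)),('S2',(255,262,320,310)),('green',(185,270,240,335))):
    m=reg(*r); rect(n,m,8,130); rect(n+' handle',m,70,130); rect(n+' side',m,30,50)
for n,r in(('jar',(474,190,505,222)),('bottle',(325,175,355,205)),('block',(400,185,428,215))): rect(n,reg(*r),20,150)
a=p[int(205*.8):int(325*.8),int(180*.8):int(335*.8)]
b=p[int(230*.8):int(325*.8),int(335*.8):int(590*.8)]
save('c1',cv2.resize(np.vstack([cv2.resize(a,(700,542))]),(700,542),interpolation=3))
E
```

```text
bench z -0.020264087386147635
grader 1853 rect [array([486.05,  19.14]), array([139.04, 304.03]), np.float64(3.9)] zp [105. 136. 187.]
hopper 544 rect [array([479.63, 113.51]), array([138.64, 114.49]), np.float64(4.45)] zp [157. 184. 189.]
drawer all 612 rect [array([ 502.87, -325.48]), array([162.93, 240.97]), np.float64(2.42)] zp [ 9. 33. 50.]
drawer rim 302 rect [array([ 486.42, -342.94]), array([197.48, 122.72]), np.float64(85.65)] zp [31. 39. 46.]
fin 139 rect [array([ 465.24, -396.55]), array([76.61, 64.98]), np.float64(69.38)] zp [24. 43. 52.]
S1 1150 rect [array([580.25, 338.62]), array([145.32, 180.21]), np.float64(6.16)] zp [ 8. 17. 84.]
S1 handle 74 rect [array([576.43, 387.17]), array([13.  , 42.96]), np.float64(81.91)] zp [ 73.  97. 104.]
S1 side 198 rect [array([568.92, 328.49]), array([125.55,  81.66]), np.float64(80.99)] zp [31. 37. 45.]
S2 940 rect [array([435.62, 350.08]), array([134.81, 185.91]), np.float64(6.0)] zp [ 8. 20. 95.]
S2 handle 81 rect [array([441.71, 401.32]), array([12.5 , 42.93]), np.float64(76.32)] zp [ 73.  98. 104.]
S2 side 185 rect [array([429.2 , 340.81]), array([119.13,  79.77]), np.float64(78.13)] zp [31. 38. 46.]
green 747 rect [array([384.34, 528.62]), array([220.13, 124.68]), np.float64(33.0)] zp [ 9. 22. 98.]
green handle 86 rect [array([412.83, 574.49]), array([12.14, 43.45]), np.float64(41.02)] zp [ 73.  98. 102.]
green side 162 rect [array([364.19, 535.55]), array([127.96,  80.99]), np.float64(40.04)] zp [31. 40. 45.]
jar 249 rect [array([ 721.4, -212.9]), array([ 67.22, 101.4 ]), np.float64(33.7)] zp [24. 56. 78.]
bottle 149 rect [array([704.08, 227.35]), array([35.13, 41.8 ]), np.float64(28.38)] zp [28. 70. 96.]
block 266 rect [array([708.33,  18.13]), array([60.75, 50.27]), np.float64(19.96)] zp [30. 49. 54.]
```

View pics/c1.png

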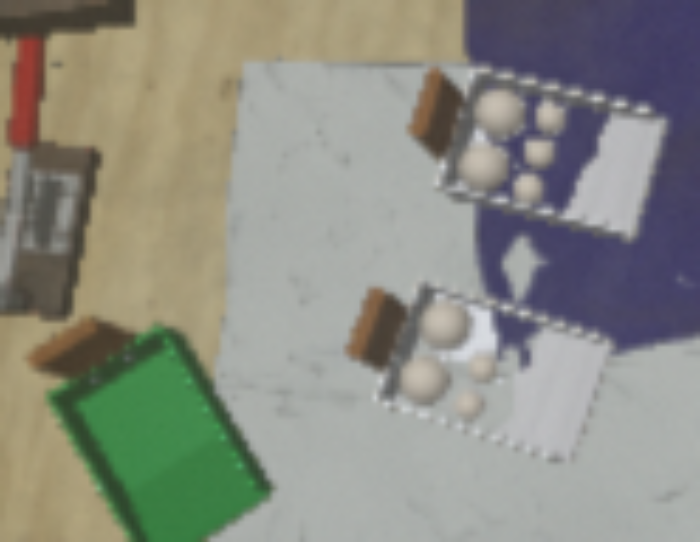

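Both scoops (200 mm to the left of the grader, mouths towards -y) have the 80 mm width and bare aluminium described. They hold 2 large and 3 small grapes, and 2 large and 2 small. The green one is the decoy.

The moves can't tilt the tool, so I'll grip each handle across its 44 mm edges and let the scoop swing about the jaw axis. The drawer comes first.

carry_out([
  {"twist": 8.5,"dz": -0.03},
  {"twist": 17,"dz": -0.03},
  {"twist": 25.5,"dz": -0.03},
  {"twist": 34,"dz": -0.03},
  {"twist": 42.5,"dz": -0.03},
], grip=0.05)

```text
schema error: expected keys dx, dy, dz, twist
```

carry_out([
  {"twist": 8.5},
  {"twist": 17},
  {"twist": 20.6},
  {"twist": 20.6},
])

```text
schema error: expected keys dx, dy, dz, twist
```

carry_out([
  {"dx": -0.045,"dy": 0.02},
  {"dx": -0.09,"dy": 0.04},
  {"dx": -0.135,"dy": 0.06},
  {"dx": -0.18,"dy": 0.08},
  {"dx": -0.225,"dy": 0.1},
])

```text
schema error: expected keys dx, dy, dz, twist
```

carry_out([
  {"dx": -0.045,"dy": 0.02},
  {"dx": -0.09,"dy": 0.04},
  {"dx": -0.135,"dy": 0.06},
  {"dx": -0.18,"dy": 0.08},
  {"dx": -0.225,"dy": 0.1},
])

```text
schema error: expected keys dx, dy, dz, twist
```

carry_out([
  {"dx": -0.045},
  {"dx": -0.09},
  {"dx": -0.135},
  {"dx": -0.18},
  {"dx": -0.225},
])

```text
schema error: expected keys dx, dy, dz, twist
```

carry_out([
  {"dx": -0.045},
  {"dx": -0.09},
  {"dx": -0.135},
  {"dx": -0.18},
  {"dx": -0.225},
])

```text
schema error: expected keys dx, dy, dz, twist
```

carry_out([
  {"dx": 0,"dy": 0,"dz": -0.03,"twist": 8.5},
  {"dx": 0,"dy": 0,"dz": -0.03,"twist": 17},
  {"dx": 0,"dy": 0,"dz": -0.03,"twist": 25.5},
  {"dx": 0,"dy": 0,"dz": -0.03,"twist": 34},
  {"dx": 0,"dy": 0,"dz": -0.03,"twist": 42.5},
], grip=0.05)

```text
t: 0.6
eef_pos: [282.3, 557.4, 244.4]
tcp_rot: [-3.141, 0.0, 1.925]
ft_force: [0.1, 0.2, -0.4]
opening: 0.64
```

carry_out([
  {"dx": 0,"dy": 0,"dz": 0,"twist": 8.5},
  {"dx": 0,"dy": 0,"dz": 0,"twist": 17},
  {"dx": 0,"dy": 0,"dz": 0,"twist": 20.6},
  {"dx": 0,"dy": 0,"dz": 0,"twist": 20.6},
])

```text
t: 1.0
eef_pos: [282.3, 557.5, 244.3]
tcp_rot: [-3.141, 0.0, 1.571]
ft_force: [-0.8, 0.1, -0.7]
opening: 0.526
```

carry_out([
  {"dx": -0.045,"dy": 0.02,"dz": 0,"twist": 0},
  {"dx": -0.09,"dy": 0.04,"dz": 0,"twist": 0},
  {"dx": -0.135,"dy": 0.06,"dz": 0,"twist": 0},
  {"dx": -0.18,"dy": 0.08,"dz": 0,"twist": 0},
  {"dx": -0.225,"dy": 0.1,"dz": 0,"twist": 0},
])

```text
t: 1.5
eef_pos: [382.8, 330.9, 244.6]
tcp_rot: [3.141, -0.0, 1.574]
ft_force: [0.6, 0.3, 0.1]
opening: 0.526
```

carry_out([
  {"dx": -0.045,"dy": 0.02,"dz": 0,"twist": 0},
  {"dx": -0.09,"dy": 0.04,"dz": 0,"twist": 0},
  {"dx": -0.135,"dy": 0.06,"dz": 0,"twist": 0},
  {"dx": -0.18,"dy": 0.08,"dz": 0,"twist": 0},
  {"dx": -0.225,"dy": 0.1,"dz": 0,"twist": 0},
])

```text
t: 2.0
eef_pos: [483.1, 105.8, 244.7]
tcp_rot: [3.141, -0.0, 1.574]
ft_force: [0.9, 0.5, -0.3]
opening: 0.528
```

carry_out([
  {"dx": -0.045,"dy": 0,"dz": 0,"twist": 0},
  {"dx": -0.09,"dy": 0,"dz": 0,"twist": 0},
  {"dx": -0.135,"dy": 0,"dz": 0,"twist": 0},
  {"dx": -0.18,"dy": 0,"dz": 0,"twist": 0},
  {"dx": -0.225,"dy": 0,"dz": 0,"twist": 0},
])

```text
t: 2.5
eef_pos: [482.5, -119.1, 244.7]
tcp_rot: [3.141, -0.0, 1.574]
ft_force: [1.4, 0.6, -0.6]
opening: 0.526
```

carry_out([
  {"dx": -0.045,"dy": 0,"dz": 0,"twist": 0},
  {"dx": -0.09,"dy": 0,"dz": 0,"twist": 0},
  {"dx": -0.135,"dy": 0,"dz": 0,"twist": 0},
  {"dx": -0.18,"dy": 0,"dz": 0,"twist": 0},
  {"dx": -0.225,"dy": 0,"dz": 0,"twist": 0},
])

```text
t: 3.0
eef_pos: [482.6, -344.1, 244.5]
tcp_rot: [-3.142, -0.0, 1.574]
ft_force: [0.4, -0.4, 0.2]
opening: 0.527
```

```bash
python3 - <<'E'
from h import *
a,d,i=cam('wrist'); w=pts(d,i); np.savez('w1',p=a,w=w)
print(np.array(i['R']).round(2))
q=w[(w[...,2]>34)&(w[...,2]<60)&(d>0)]; print(len(q), q.min(0),q.max(0))
def fit(q):
    c=q[:,:2].mean(0); _,s,v=np.linalg.svd(q[:,:2]-c,full_matrices=False); return c.round(1),v[0].round(4),(s/np.sqrt(len(q))*12**.5).round(1)
f=q[q[:,2]>45]; print('fin',fit(f),f.min(0),f.max(0))
r=w[(w[...,2]>35)&(w[...,2]<43)&(d>0)]; print('rim',[np.round(c,2) for c in cv2.minAreaRect(r[:,:2].astype(np.float32))])
save('w1',a)
E
```

```text
[[ 1.    0.   -0.  ]
 [ 0.   -0.97  0.25]
 [ 0.   -0.25 -0.97]]
4875 [ 422.48885861 -461.12861246   34.0003221 ] [ 811.60924757 -139.43709558   59.99477812]
fin (array([ 672. , -287.2]), array([-0.7356, -0.6774]), array([438.7, 279.4])) [ 473.67387044 -450.78141372   45.0072234 ] [ 810.55438322 -165.08863399   59.99477812]
rim [array([ 613.72, -293.35]), array([293.61, 411.34]), np.float64(83.36)]
```

View pics/w1.png

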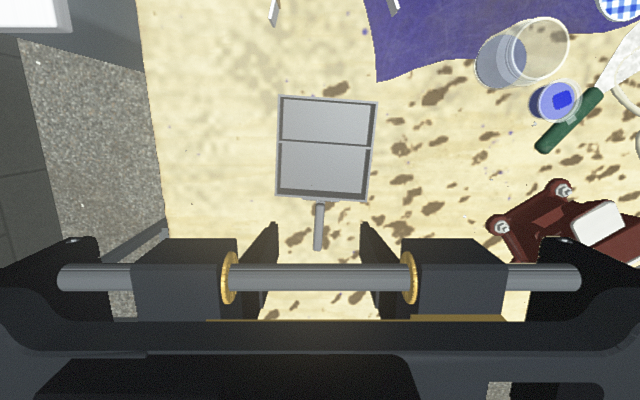

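The wrist view shows the drawer at (325,147) and its fin at (319,225). The lead-in plates at the bay mouth are at (275,10) and (393,5), and the jar is at (520,55).

```bash
python3 - <<'E'
from h import *
w=np.load('w1.npz')['w']
v,u=np.mgrid[:400,:640]
m=(u>265)&(u<385)&(v>88)&(v<258)
r=w[m&(w[...,2]>35)&(w[...,2]<44)&(v<202)]; print('rim',len(r),[np.round(c,2) for c in cv2.minAreaRect(r[:,:2].astype(np.float32))])
f=w[m&(w[...,2]>43)&(w[...,2]<56)&(v>200)]; print('fin',len(f),f.mean(0),[np.round(c,2) for c in cv2.minAreaRect(f[:,:2].astype(np.float32))])
m=(v<30)&(u>255)&(u<410)&(w[...,2]>28)&(w[...,2]<42)
for s in (u<320,u>=320): l=w[m&s]; print('lead',len(l),l.mean(0).round(1),l.min(0).round(1),l.max(0).round(1))
E
```

```text
rim 1491 [array([ 487.43, -310.35]), array([130.96, 122.17]), np.float64(86.06)]
fin 420 [ 480.64893085 -407.4643561    50.05432931] [array([ 480.59, -409.05]), array([64.59, 11.98]), np.float64(86.05)]
lead 96 [ 426.6 -149.1   33.5] [ 422.2 -158.9   28.3] [ 431.6 -138.1   36.9]
lead 57 [ 568.4 -143.6   32.9] [ 565.  -148.4   28.1] [ 572.7 -137.8   36.2]
```

carry_out([
  {"dx": -0.04,"dy": -0.002,"dz": 0.02,"twist": 4.1},
  {"dx": -0.079,"dy": -0.003,"dz": 0.04,"twist": 4.1},
  {"dx": -0.079,"dy": -0.003,"dz": 0.08,"twist": 4.1},
  {"dx": -0.079,"dy": -0.003,"dz": 0.12,"twist": 4.1},
  {"dx": -0.079,"dy": -0.003,"dz": 0.16,"twist": 4.1},
])

```text
t: 3.55
eef_pos: [479.7, -421.4, 82.9]
tcp_rot: [-3.142, -0.0, 1.502]
ft_force: [0.5, -0.4, -0.2]
opening: 0.525
```

carry_out([
  {"dx": 0,"dy": 0,"dz": 0.035,"twist": 0},
  {"dx": 0,"dy": 0,"dz": 0.06,"twist": 0},
  {"dx": 0,"dy": 0,"dz": 0.071,"twist": 0},
  {"dx": 0,"dy": 0,"dz": 0.071,"twist": 0},
])

```text
t: 3.95
eef_pos: [479.7, -420.8, 12.4]
tcp_rot: [-3.14, -0.002, 1.501]
ft_force: [0.3, 0.6, -0.3]
opening: 0.526
```

carry_out([
  {"dx": 0,"dy": 0,"dz": 0,"twist": 0},
  {"dx": 0,"dy": 0,"dz": 0,"twist": 0},
  {"dx": 0,"dy": 0,"dz": 0,"twist": 0},
  {"dx": 0,"dy": 0,"dz": 0,"twist": 0},
  {"dx": 0,"dy": 0,"dz": 0,"twist": 0},
], grip=0.0)

```text
t: 4.45
eef_pos: [480.2, -421.4, 14.1]
tcp_rot: [3.141, 0.0, 1.5]
ft_force: [0.3, 0.2, 0.5]
opening: 0.163
```

carry_out([
  {"dx": 0.0,"dy": 0.0,"dz": 0,"twist": 0},
  {"dx": 0.02,"dy": 0.006,"dz": 0,"twist": -2},
  {"dx": 0.04,"dy": 0.013,"dz": 0,"twist": -4},
  {"dx": 0.06,"dy": 0.02,"dz": 0,"twist": -6},
  {"dx": 0.0784,"dy": 0.0253,"dz": 0,"twist": -7.9},
])

```text
t: 4.95
eef_pos: [511.5, -344.2, 14.0]
tcp_rot: [3.141, 0.001, 1.64]
ft_force: [-0.4, -3.4, 3.5]
opening: 0.123
```

```bash
python3 - <<'E'
from h import *
s=state(); print(s['eef_pos'],s['tcp_rot'],s['opening'])
a,d,i=cam('wrist'); w=pts(d,i); np.savez('w2',p=a,w=w)
save('w2',a)
E
```

```text
[ 511.53876878 -344.19288711   14.02057612] [3.14079928e+00 1.12259532e-03 1.64027421e+00] 0.123278525364698
```

View pics/w2.png

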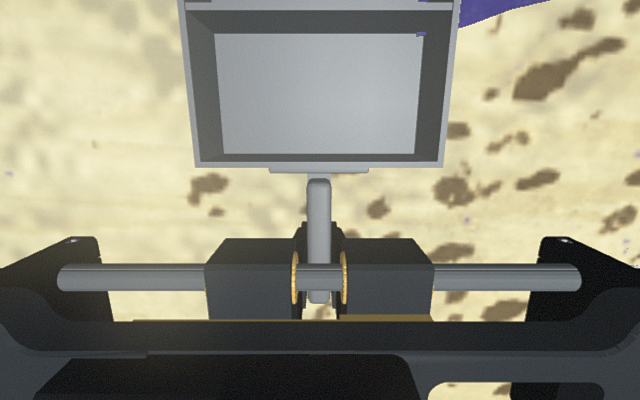

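The fin is held centrally at (318,240), with the drawer straight ahead of it.

```bash
python3 - <<'E'
from h import *
w=np.load('w2.npz')['w']
v,u=np.mgrid[:400,:640]
m=(u>165)&(u<475)&(v<200)&(w[...,2]>36)&(w[...,2]<44)
r=w[m]; print(len(r),[np.round(c,2) for c in cv2.minAreaRect(r[:,:2].astype(np.float32))],r.min(0),r.max(0))
b=w[(abs(v-163)<8)&m&(abs(u-318)>60)]; print('front',b.mean(0),b.min(0),b.max(0))
for s in ((u<250),(u>400)):
    e=w[m&s&(v<150)]; print(len(e),e.mean(0),np.polyfit(e[:,1],e[:,0],1))
E
```

```text
8637 [array([ 504.41, -261.56]), array([122.94,  81.93]), np.float64(3.89)] [ 440.68588883 -302.56283431   36.00076243] [ 567.32912342 -216.74628431   43.99205816]
front [ 506.91723291 -292.39736972   40.2545186 ] [ 445.49375368 -298.39434016   36.00213478] [ 567.32912342 -284.59991724   42.39551703]
2216 [ 448.82623089 -247.73238941   39.62324642] [1.57120188e-01 4.87749991e+02]
2102 [ 558.82916829 -241.0740817    39.65860286] [-2.30760712e-01  5.03198742e+02]
```

carry_out([
  {"dx": 0.02,"dy": 0,"dz": 0,"twist": 0},
  {"dx": 0.04,"dy": 0,"dz": 0,"twist": 0},
  {"dx": 0.06,"dy": 0,"dz": 0,"twist": 0},
  {"dx": 0.08,"dy": 0,"dz": 0,"twist": 0},
  {"dx": 0.1,"dy": 0,"dz": 0,"twist": 0},
])

```text
t: 5.5
eef_pos: [504.4, -244.4, 14.0]
tcp_rot: [3.141, 0.001, 1.638]
ft_force: [0.2, -4.5, 6.0]
opening: 0.124
```

carry_out([
  {"dx": 0.015,"dy": 0,"dz": 0,"twist": 0},
  {"dx": 0.03,"dy": 0,"dz": 0,"twist": 0},
  {"dx": 0.045,"dy": 0,"dz": 0,"twist": 0},
  {"dx": 0.055,"dy": 0,"dz": 0,"twist": 0},
  {"dx": 0.058,"dy": 0,"dz": 0,"twist": 0},
])

```text
t: 6.0
eef_pos: [500.4, -186.2, 14.0]
tcp_rot: [3.141, 0.0, 1.639]
ft_force: [0.6, -5.9, 5.2]
opening: 0.123
```

carry_out([
  {"dx": 0.001,"dy": 0,"dz": 0,"twist": 0},
  {"dx": 0.002,"dy": 0,"dz": 0,"twist": 0},
  {"dx": 0.003,"dy": 0,"dz": 0,"twist": 0},
])

```text
t: 6.3
eef_pos: [500.3, -184.1, 14.0]
tcp_rot: [3.141, 0.001, 1.638]
ft_force: [1.4, -5.2, 6.2]
opening: 0.127
```

carry_out([
  {"dx": 0.001,"dy": 0,"dz": 0,"twist": 0},
  {"dx": 0.002,"dy": 0,"dz": 0,"twist": 0},
  {"dx": 0.002,"dy": 0,"dz": 0,"twist": 0},
])

```text
t: 6.6
eef_pos: [500.2, -182.1, 14.0]
tcp_rot: [3.141, 0.001, 1.638]
ft_force: [0.5, -4.2, 6.7]
opening: 0.126
```

carry_out([
  {"dx": 0.001,"dy": 0,"dz": 0,"twist": 0},
  {"dx": 0.002,"dy": 0,"dz": 0,"twist": 0},
  {"dx": 0.002,"dy": 0,"dz": 0,"twist": 0},
])

```text
t: 6.9
eef_pos: [500.1, -180.2, 14.0]
tcp_rot: [3.141, 0.001, 1.638]
ft_force: [0.4, -5.4, 6.1]
opening: 0.125
```

carry_out([
  {"dx": 0.001,"dy": 0,"dz": 0,"twist": 0},
  {"dx": 0.002,"dy": 0,"dz": 0,"twist": 0},
  {"dx": 0.002,"dy": 0,"dz": 0,"twist": 0},
])

```text
t: 7.2
eef_pos: [500.8, -179.8, 14.0]
tcp_rot: [3.139, 0.003, 1.638]
ft_force: [0.9, -18.0, 0.8]
opening: 0.122
```

```bash
python3 - <<'E'
from h import *
s=state(); print(s['eef_pos'],s['ft_force'])
a,d,i=cam('wrist'); w=pts(d,i); np.savez('w3',p=a,w=w)
save('w3',a)
E
```

```text
[ 500.83137862 -179.79144598   14.04061302] [  0.86942662 -17.97630036   0.84344823]
```

View pics/w3.png

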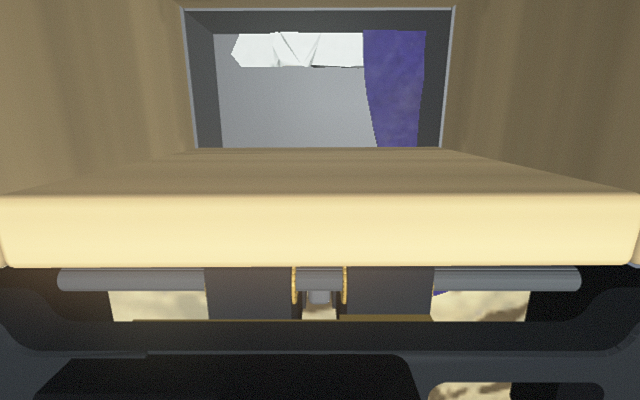

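The force jumped to 18 N, so the drawer is against the back stop. I'll release it, rise, and go to the scoops.

carry_out([
  {"dx": -0.001,"dy": 0,"dz": 0,"twist": 0},
  {"dx": -0.001,"dy": 0,"dz": 0,"twist": 0},
  {"dx": -0.001,"dy": 0,"dz": 0,"twist": 0},
  {"dx": -0.001,"dy": 0,"dz": 0,"twist": 0},
  {"dx": -0.001,"dy": 0,"dz": 0,"twist": 0},
], grip=0.05)

```text
t: 7.75
eef_pos: [499.6, -178.9, 13.5]
tcp_rot: [-3.141, -0.0, 1.638]
ft_force: [-0.8, -0.7, -0.2]
opening: 0.484
```

carry_out([
  {"dx": 0,"dy": 0,"dz": -0.03,"twist": 0},
  {"dx": 0,"dy": 0,"dz": -0.075,"twist": 0},
  {"dx": 0,"dy": 0,"dz": -0.12,"twist": 0},
  {"dx": 0,"dy": 0,"dz": -0.165,"twist": 0},
  {"dx": 0,"dy": 0,"dz": -0.21,"twist": 0},
])

```text
t: 8.25
eef_pos: [499.3, -178.9, 225.6]
tcp_rot: [-3.142, -0.0, 1.638]
ft_force: [1.2, -0.9, 0.3]
opening: 0.529
```

carry_out([
  {"dx": 0.0,"dy": 0,"dz": -0.04,"twist": 4},
  {"dx": 0.045,"dy": 0,"dz": -0.06,"twist": 4},
  {"dx": 0.09,"dy": 0,"dz": -0.06,"twist": 4},
  {"dx": 0.135,"dy": 0,"dz": -0.06,"twist": 4},
  {"dx": 0.18,"dy": 0,"dz": -0.06,"twist": 4},
], grip=0.085)

```text
t: 8.75
eef_pos: [487.0, 2.0, 283.9]
tcp_rot: [3.141, -0.0, 1.567]
ft_force: [0.7, 0.2, -0.5]
opening: 0.869
```

carry_out([
  {"dx": 0.045,"dy": 0,"dz": 0,"twist": 0},
  {"dx": 0.09,"dy": 0,"dz": 0,"twist": 0},
  {"dx": 0.135,"dy": 0,"dz": 0,"twist": 0},
  {"dx": 0.18,"dy": 0.02,"dz": 0,"twist": 0},
  {"dx": 0.225,"dy": 0.04,"dz": 0,"twist": 0},
])

```text
t: 9.25
eef_pos: [528.1, 227.4, 284.0]
tcp_rot: [3.141, -0.0, 1.568]
ft_force: [1.1, -0.4, 0.1]
opening: 0.897
```

```bash
python3 - <<'E'
from h import *
s=state(); print(s['eef_pos'],s['tcp_rot'],s['opening'])
a,d,i=cam('wrist'); w=pts(d,i); np.savez('w4',p=a,w=w); save('w4',a)
E
```

```text
[528.12766068 227.4234512  283.99833366] [ 3.14114316e+00 -2.16838768e-04  1.56848905e+00] 0.8972256462674773
```

View pics/w4.png

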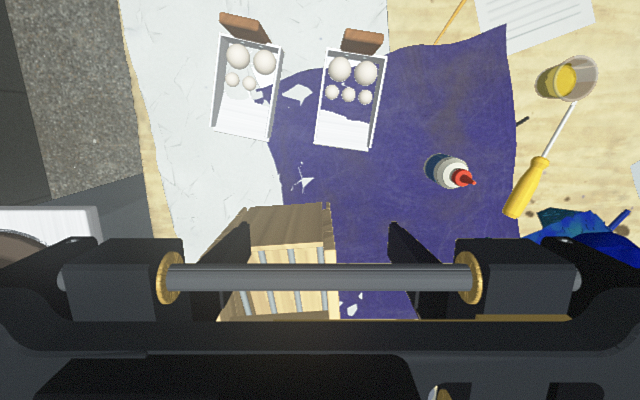

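The wrist view shows the right scoop's handle at (362,40), with 5 balls, and the left one's at (245,28), with 4 balls. The glue bottle is at (450,172), and the hopper end at (285,220).

```bash
cat >> h.py <<'E'
def handles(w,boxes):
    v,u=np.mgrid[:400,:640]
    for n,(x0,y0,x1,y1) in boxes.items():
        m=(u>=x0)&(u<x1)&(v>=y0)&(v<y1)
        f=w[m&(w[...,2]>90)&(w[...,2]<112)]; g=w[m&(w[...,2]>34)&(w[...,2]<48)]
        for k,q in(('handle',f),('rim',g)):
            if len(q)>20: print(n,k,len(q),q[:,2].mean().round(1),[np.round(c,2) for c in cv2.minAreaRect(q[:,:2].astype(np.float32))])
E
python3 - <<'E'
from h import *
handles(np.load('w4.npz')['w'],{'S2':(205,0,290,150),'S1':(308,15,395,160)})
E
```

```text
S2 handle 575 99.2 [array([440.82, 403.12]), array([12.31, 44.12]), np.float64(77.99)]
S2 rim 1229 39.6 [array([428.63, 346.43]), array([126.29,  80.35]), np.float64(78.13)]
S1 handle 554 99.2 [array([576.22, 388.48]), array([12.73, 44.09]), np.float64(81.94)]
S1 rim 1025 39.9 [array([567.63, 329.01]), array([123.32,  79.96]), np.float64(81.83)]
```

carry_out([
  {"dx": 0.045,"dy": 0.012,"dz": 0,"twist": 2},
  {"dx": 0.09,"dy": 0.024,"dz": 0,"twist": 4},
  {"dx": 0.135,"dy": 0.036,"dz": 0.02,"twist": 6},
  {"dx": 0.161,"dy": 0.048,"dz": 0.05,"twist": 7.9},
  {"dx": 0.161,"dy": 0.048,"dz": 0.09,"twist": 7.9},
])

```text
t: 9.8
eef_pos: [577.4, 389.6, 192.8]
tcp_rot: [3.14, -0.002, 1.432]
ft_force: [0.1, -1.4, -0.3]
opening: 0.893
```

carry_out([
  {"dx": 0,"dy": 0,"dz": 0.04,"twist": 0},
  {"dx": 0,"dy": 0,"dz": 0.08,"twist": 0},
  {"dx": 0,"dy": 0,"dz": 0.12,"twist": 0},
  {"dx": 0,"dy": 0,"dz": 0.138,"twist": 0},
  {"dx": 0,"dy": 0,"dz": 0.138,"twist": 0},
])

```text
t: 10.3
eef_pos: [575.2, 385.3, 52.4]
tcp_rot: [-3.137, 0.003, 1.43]
ft_force: [-0.4, -0.6, 0.8]
opening: 0.891
```

carry_out([
  {"dx": 0,"dy": 0,"dz": 0,"twist": 0},
  {"dx": 0,"dy": 0,"dz": 0,"twist": 0},
  {"dx": 0,"dy": 0,"dz": 0,"twist": 0},
  {"dx": 0,"dy": 0,"dz": 0,"twist": 0},
  {"dx": 0,"dy": 0,"dz": 0,"twist": 0},
], grip=0.03)

```text
t: 10.8
eef_pos: [576.9, 386.2, 56.3]
tcp_rot: [3.141, -0.001, 1.43]
ft_force: [0.1, 0.2, 0.2]
opening: 0.531
```

carry_out([
  {"dx": 0,"dy": 0,"dz": 0,"twist": 0},
  {"dx": 0,"dy": 0,"dz": 0,"twist": 0},
  {"dx": 0,"dy": 0,"dz": -0.002,"twist": 0},
  {"dx": 0,"dy": 0,"dz": -0.004,"twist": 0},
  {"dx": 0,"dy": 0,"dz": -0.006,"twist": 0},
])

```text
t: 11.3
eef_pos: [576.6, 386.1, 61.5]
tcp_rot: [-3.141, 0.0, 1.43]
ft_force: [-0.7, -0.6, -2.1]
opening: 0.46
```

```bash
python3 - <<'E'
from h import *
s=state(); print(s['eef_pos'],s['tcp_rot'],s['opening'],s['ft_force'],s['moment'])
a,d,i=cam('wrist'); w=pts(d,i); np.savez('w5',p=a,w=w); save('w5',a)
E
```

```text
[576.60659888 386.06020016  61.51906541] [-3.14115870e+00  2.28700600e-04  1.43012263e+00] 0.4599471835263988 [-0.6994134  -0.57038106 -2.07813818] [ 0.08186599  0.04368242 -0.00397339]
```

View pics/w5.png

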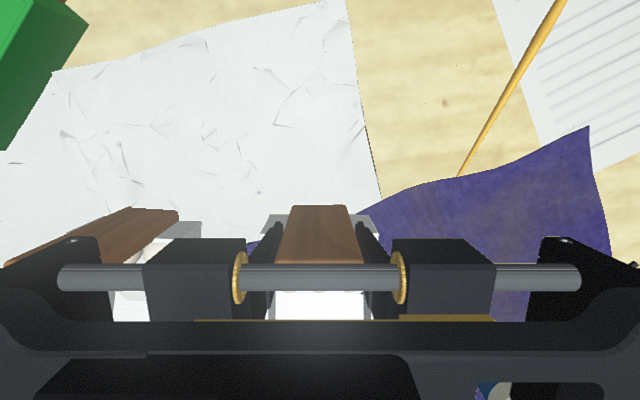

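carry_out([
  {"dx": 0,"dy": 0,"dz": -0.003,"twist": 0},
  {"dx": 0,"dy": 0,"dz": -0.006,"twist": 0},
  {"dx": 0,"dy": 0,"dz": -0.008,"twist": 0},
  {"dx": 0,"dy": 0,"dz": -0.008,"twist": 0},
  {"dx": 0,"dy": 0,"dz": -0.008,"twist": 0},
])

```text
t: 11.85
eef_pos: [576.7, 386.1, 69.7]
tcp_rot: [3.142, -0.0, 1.43]
ft_force: [-0.1, -0.1, -2.1]
opening: 0.462
```

```bash
cat >> h.py <<'E'
def tilt():
    s=state(); a,d,i=cam('wrist'); w=pts(d,i)
    yaw=s['tcp_rot'][2]; x=np.array([np.cos(yaw),np.sin(yaw),0])
    v,u=np.mgrid[:400,:640]
    hsv=cv2.cvtColor(a,cv2.COLOR_RGB2HSV)
    m=(u>265)&(u<372)&(v>195)&(v<262)&(hsv[...,0]<15)&(hsv[...,1]>60)
    q=w[m]-np.array(s['eef_pos']); al=q@x; z=q[:,2]
    for lo in range(0,60,6):
        k=(z>lo)&(z<=lo+6)
        if k.sum()>20: print(lo,k.sum(),'al p50 %.1f max %.1f'%(np.median(al[k]),np.percentile(al[k],97)))
    print(s['t'],s['eef_pos'].round(1) if hasattr(s['eef_pos'],'round') else s['eef_pos'],'F',np.round(s['ft_force'],2),'M',np.round(s['moment'],3),'op',round(s['opening'],4)); return a
E
python3 - <<'E'
from h import *
tilt()
a,d,i=cam('scene'); save('s1',cv2.resize(a[100:300,200:420],(770,700)))
E
```

```text
0 130 al p50 8.3 max 8.7
6 167 al p50 8.4 max 8.8
12 181 al p50 8.3 max 8.8
18 215 al p50 8.4 max 8.9
24 247 al p50 8.3 max 8.7
30 274 al p50 8.3 max 8.9
36 369 al p50 8.3 max 8.9
42 182 al p50 7.9 max 8.8
11.85 [576.7 386.1  69.7] F [-0.11 -0.12 -2.09] M [-0.008  0.082  0.019] op 0.4623
```

View pics/s1.png

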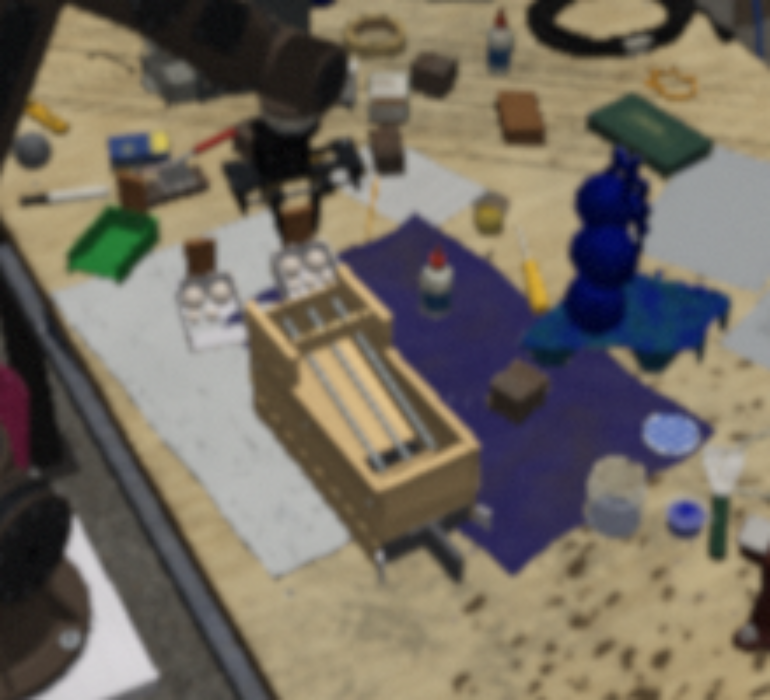

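The handle is vertical to within measurement, so the scoop hangs level at 30 N and can be carried. In the crop the drawer sits under the grader's low end, fin at (440,548). Now I lift it and carry it gently over the hopper.

carry_out([
  {"dx": 0,"dy": 0,"dz": -0.015,"twist": 0},
  {"dx": 0,"dy": 0,"dz": -0.04,"twist": 0},
  {"dx": 0,"dy": 0,"dz": -0.065,"twist": 0},
  {"dx": 0,"dy": 0,"dz": -0.09,"twist": 0},
  {"dx": 0,"dy": 0,"dz": -0.115,"twist": 0},
])

```text
t: 12.45
eef_pos: [576.7, 386.1, 186.9]
tcp_rot: [3.141, -0.001, 1.43]
ft_force: [0.5, 0.3, -3.2]
opening: 0.461
```

carry_out([
  {"dx": 0,"dy": 0,"dz": -0.025,"twist": 0},
  {"dx": 0,"dy": 0,"dz": -0.05,"twist": 0},
  {"dx": 0,"dy": 0,"dz": -0.07,"twist": 0},
  {"dx": 0,"dy": 0,"dz": -0.085,"twist": 0},
  {"dx": 0,"dy": 0,"dz": -0.088,"twist": 0},
])

```text
t: 12.95
eef_pos: [577.0, 386.4, 275.8]
tcp_rot: [3.138, -0.003, 1.43]
ft_force: [0.1, -1.0, -2.0]
opening: 0.461
```

carry_out([
  {"dx": -0.008,"dy": -0.003,"dz": 0,"twist": 0},
  {"dx": -0.026,"dy": -0.009,"dz": 0,"twist": 0},
  {"dx": -0.048,"dy": -0.016,"dz": 0,"twist": 0},
  {"dx": -0.07,"dy": -0.024,"dz": 0,"twist": 0},
  {"dx": -0.092,"dy": -0.031,"dz": 0,"twist": 0},
])

```text
t: 13.45
eef_pos: [531.8, 298.0, 271.6]
tcp_rot: [-3.14, 0.001, 1.43]
ft_force: [-0.6, 0.2, -2.0]
opening: 0.462
```

carry_out([
  {"dx": -0.022,"dy": -0.008,"dz": 0,"twist": -2},
  {"dx": -0.044,"dy": -0.016,"dz": 0,"twist": -4},
  {"dx": -0.066,"dy": -0.024,"dz": 0,"twist": -6},
  {"dx": -0.088,"dy": -0.031,"dz": 0,"twist": -8},
  {"dx": -0.105,"dy": -0.037,"dz": 0,"twist": -10},
])

```text
t: 13.95
eef_pos: [481.6, 201.8, 274.7]
tcp_rot: [3.137, -0.006, 1.606]
ft_force: [-5.5, 14.8, 18.9]
opening: 0.469
```

```bash
python3 - <<'E'
from h import *
a=tilt(); s=state();print(s['tcp_rot'])
E
```

```text
0 346 al p50 25.3 max 29.5
6 457 al p50 23.3 max 28.7
12 430 al p50 19.5 max 25.3
18 442 al p50 16.4 max 21.7
24 488 al p50 12.7 max 18.3
30 468 al p50 9.8 max 15.2
36 284 al p50 8.6 max 11.6
42 21 al p50 7.7 max 8.9
13.95 [481.6 201.8 274.7] F [-5.52 14.76 18.89] M [2.821 0.376 0.163] op 0.4686
[ 3.13758869 -0.00365835  1.60829483]
```

```bash
python3 - <<'E'
from h import *
b,_,_=cam('scene'); a,_,_=cam('top')
x=cv2.resize(b[140:290,220:400],(400,333)); y=cv2.resize(a[150:280,200:400],(400,333))
save('s2',np.hstack([x,y]))
s=state(); print(s['ft_force'],s['opening'],s['joints'])
E
```

```text
[-3.4133594   8.07111766 12.97635702] 0.4629380058108897 [0.26747556 0.28133727 1.73017826 0.00233596 1.12602823 0.23277043]
```

View pics/s2.png

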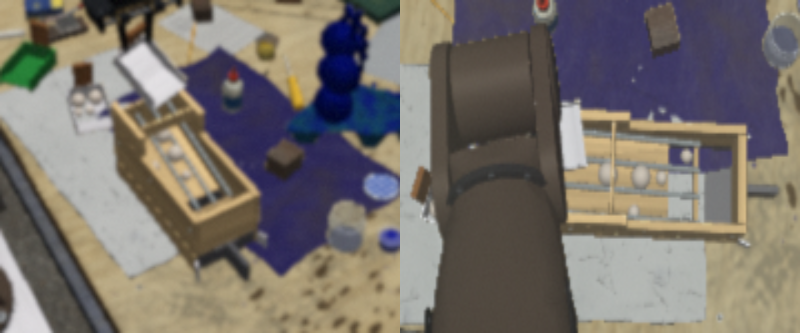

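The grip slackened as the scoop arrived and it swung mouth-down over the hopper. The right half of the picture shows five balls already running down the bars, at (605,172), (640,175), (661,178), (686,155) and (634,212). I'll hold still, then lift the lip off the front board.

carry_out([
  {"dx": 0,"dy": 0,"dz": -0.005,"twist": 0},
  {"dx": 0,"dy": 0,"dz": -0.01,"twist": 0},
  {"dx": 0,"dy": 0,"dz": -0.01,"twist": 0},
  {"dx": 0,"dy": 0,"dz": -0.01,"twist": 0},
  {"dx": 0,"dy": 0,"dz": -0.01,"twist": 0},
])

```text
t: 14.6
eef_pos: [481.6, 200.5, 282.2]
tcp_rot: [-3.141, 0.0, 1.605]
ft_force: [0.3, -0.3, -1.7]
opening: 0.468
```

carry_out([
  {"dx": 0,"dy": 0,"dz": -0.01,"twist": 0},
  {"dx": 0,"dy": 0,"dz": -0.02,"twist": 0},
  {"dx": 0,"dy": 0,"dz": -0.02,"twist": 0},
  {"dx": 0,"dy": 0,"dz": -0.02,"twist": 0},
  {"dx": 0,"dy": 0,"dz": -0.02,"twist": 0},
])

```text
t: 15.1
eef_pos: [481.7, 200.5, 302.5]
tcp_rot: [-3.141, 0.0, 1.605]
ft_force: [0.7, 0.2, -1.5]
opening: 0.466
```

```bash
python3 - <<'E'
from h import *
tilt()
b,_,_=cam('scene'); a,_,_=cam('top')
x=cv2.resize(b[140:290,220:400],(400,333),interpolation=2); y=cv2.resize(a[190:260,330:400],(400,400),interpolation=2)
save('s3',np.hstack([x,y[:333]]))
E
```

```text
0 330 al p50 25.3 max 29.6
6 453 al p50 23.1 max 28.9
12 464 al p50 19.7 max 25.4
18 454 al p50 16.6 max 21.8
24 491 al p50 13.1 max 18.6
30 477 al p50 10.2 max 15.3
36 301 al p50 9.1 max 12.1
42 31 al p50 8.5 max 9.6
15.1 [481.7 200.5 302.5] F [ 0.7   0.24 -1.48] M [-0.085  0.078  0.006] op 0.466
```

View pics/s3.png

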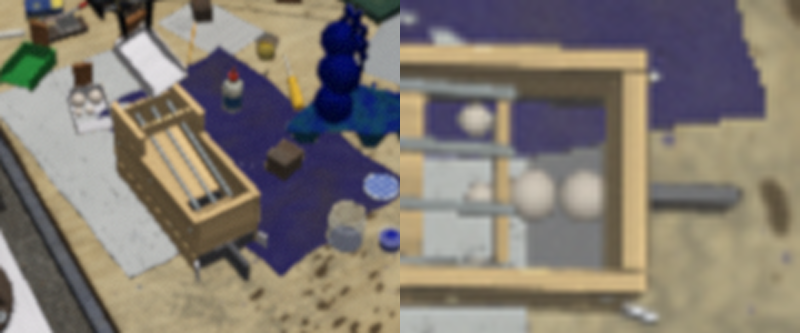

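The scoop weighs 1.5 N (empty). Both large grapes are in the outer compartment at (533,193) and (583,193), and two smalls show inside at (475,118) and (480,188). The third is presumably hidden under the bars. I'll put this scoop back, using the bench to push it flat.

carry_out([
  {"dx": 0.037,"dy": 0.02,"dz": 0,"twist": 2},
  {"dx": 0.073,"dy": 0.04,"dz": 0,"twist": 4},
  {"dx": 0.11,"dy": 0.061,"dz": 0,"twist": 6},
  {"dx": 0.146,"dy": 0.081,"dz": 0,"twist": 8},
  {"dx": 0.182,"dy": 0.101,"dz": 0,"twist": 10},
])

```text
t: 15.75
eef_pos: [577.1, 387.5, 302.2]
tcp_rot: [-3.141, 0.0, 1.429]
ft_force: [0.5, -0.3, -1.9]
opening: 0.468
```

carry_out([
  {"dx": 0,"dy": 0,"dz": 0.04,"twist": 0},
  {"dx": 0,"dy": 0,"dz": 0.08,"twist": 0},
  {"dx": 0,"dy": 0,"dz": 0.12,"twist": 0},
  {"dx": 0,"dy": 0,"dz": 0.16,"twist": 0},
  {"dx": 0,"dy": 0,"dz": 0.195,"twist": 0},
])

```text
t: 16.25
eef_pos: [576.4, 386.1, 105.6]
tcp_rot: [-3.141, -0.0, 1.43]
ft_force: [6.1, 19.3, 36.2]
opening: 0.467
```

carry_out([
  {"dx": 0,"dy": 0,"dz": 0.01,"twist": 0},
  {"dx": 0,"dy": 0,"dz": 0.02,"twist": 0},
  {"dx": 0,"dy": 0,"dz": 0.03,"twist": 0},
  {"dx": 0,"dy": 0,"dz": 0.037,"twist": 0},
  {"dx": 0,"dy": 0,"dz": 0.043,"twist": 0},
])

```text
t: 16.75
eef_pos: [576.3, 385.9, 64.1]
tcp_rot: [-3.141, 0.0, 1.43]
ft_force: [0.3, -0.2, 0.1]
opening: 0.322
```

```bash
python3 - <<'E'
from h import *
tilt()
E
```

```text
16.75 [576.3 385.9  64.1] F [ 0.27 -0.21  0.09] M [-0.135  0.049 -0.005] op 0.3221
```

The lip jammed on the bench and the scoop popped out of the grip. I'll rise and look.

carry_out([
  {"dx": 0,"dy": 0,"dz": -0.04,"twist": 0},
  {"dx": 0,"dy": 0,"dz": -0.08,"twist": 0},
  {"dx": 0,"dy": 0,"dz": -0.12,"twist": 0},
  {"dx": 0,"dy": 0,"dz": -0.16,"twist": 0},
  {"dx": -0.04,"dy": 0,"dz": -0.2,"twist": 0},
], grip=0.085)

```text
t: 17.3
eef_pos: [571.4, 352.6, 261.0]
tcp_rot: [-3.141, -0.001, 1.432]
ft_force: [0.7, -0.3, 0.5]
opening: 0.683
```

carry_out([
  {"dx": -0.04,"dy": 0,"dz": 0,"twist": -4},
  {"dx": -0.08,"dy": 0,"dz": 0,"twist": -8},
  {"dx": -0.12,"dy": -0.02,"dz": 0,"twist": -8},
  {"dx": -0.15,"dy": -0.04,"dz": 0,"twist": -8},
  {"dx": -0.15,"dy": -0.04,"dz": 0,"twist": -8},
])

```text
t: 17.8
eef_pos: [508.6, 205.2, 260.1]
tcp_rot: [-3.14, 0.001, 1.568]
ft_force: [0.6, 0.8, 0.5]
opening: 0.892
```

```bash
python3 - <<'E'
from h import *
s=state(); print(s['eef_pos'],s['tcp_rot'],s['opening'])
a,d,i=cam('wrist'); w=pts(d,i); np.savez('w6',p=a,w=w)
b,_,_=cam('top'); 
save('w6',np.vstack([cv2.resize(a[:230],(640,230)),cv2.resize(b[165:285,130:400],(640,284))]))
E
```

```text
[508.60630293 205.24937101 260.0708403 ] [-3.13975439e+00  8.43632884e-04  1.56753438e+00] 0.8923835202231856
```

View pics/w6.png

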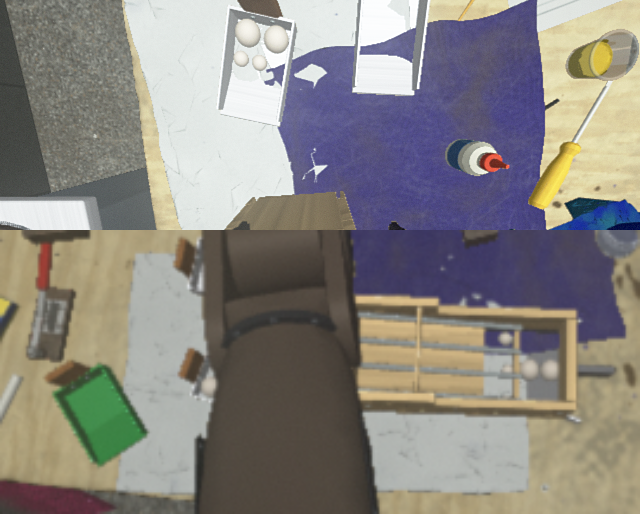

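The empty scoop stands upright near (390,50), pushed a few cm back. The full scoop is at (256,65) with its 4 grapes.

```bash
python3 - <<'E'
from h import *
w=np.load('w6.npz')['w']
handles(w,{'S2':(205,0,300,135),'S1':(345,0,435,100)})
v,u=np.mgrid[:400,:640]
m=(u>345)&(u<435)&(v<100)
r=w[m&(w[...,2]>30)&(w[...,2]<60)]; A=np.c_[r[:,:2],np.ones(len(r))]; print(np.linalg.lstsq(A,r[:,2],rcond=None)[0], r[:,2].min(),r[:,2].max())
E
```

```text
S2 handle 23 92.9 [array([454.32, 394.38]), array([ 1.65, 12.56]), np.float64(85.77)]
S2 rim 1477 39.7 [array([428.65, 345.86]), array([126.19,  80.33]), np.float64(78.31)]
S1 rim 662 40.8 [array([593.4 , 365.76]), array([98.48, 80.47]), np.float64(87.01)]
[-1.78805155e-02 -5.70917498e-04  5.04771732e+01] 30.063196880887396 44.65039987150628
```

carry_out([
  {"dx": 0.045,"dy": -0.015,"dz": 0,"twist": 3},
  {"dx": 0.09,"dy": -0.03,"dz": 0,"twist": 6},
  {"dx": 0.135,"dy": -0.045,"dz": 0,"twist": 9},
  {"dx": 0.175,"dy": -0.06,"dz": 0.02,"twist": 11.7},
  {"dx": 0.198,"dy": -0.067,"dz": 0.05,"twist": 11.7},
])

```text
t: 18.4
eef_pos: [443.5, 410.2, 210.1]
tcp_rot: [3.14, -0.003, 1.367]
ft_force: [0.9, -0.8, -0.4]
opening: 0.895
```

carry_out([
  {"dx": 0,"dy": 0,"dz": 0.01,"twist": 0},
  {"dx": 0,"dy": 0,"dz": 0.05,"twist": 0},
  {"dx": 0,"dy": 0,"dz": 0.09,"twist": 0},
  {"dx": 0,"dy": 0,"dz": 0.13,"twist": 0},
  {"dx": 0,"dy": 0,"dz": 0.154,"twist": 0},
])

```text
t: 18.9
eef_pos: [444.0, 405.4, 53.0]
tcp_rot: [-3.14, 0.002, 1.366]
ft_force: [0.2, 0.2, 0.3]
opening: 0.894
```

carry_out([
  {"dx": 0,"dy": 0,"dz": 0,"twist": 0},
  {"dx": 0,"dy": 0,"dz": 0,"twist": 0},
  {"dx": 0,"dy": 0,"dz": 0,"twist": 0},
  {"dx": 0,"dy": 0,"dz": 0,"twist": 0},
  {"dx": 0,"dy": 0,"dz": 0,"twist": 0},
], grip=0.03)

```text
t: 19.4
eef_pos: [444.6, 406.4, 57.2]
tcp_rot: [3.14, -0.001, 1.366]
ft_force: [-0.6, 0.2, -0.3]
opening: 0.529
```

carry_out([
  {"dx": 0,"dy": 0,"dz": 0,"twist": 0},
  {"dx": 0,"dy": 0,"dz": 0,"twist": 0},
  {"dx": 0,"dy": 0,"dz": -0.003,"twist": 0},
  {"dx": 0,"dy": 0,"dz": -0.006,"twist": 0},
  {"dx": 0,"dy": 0,"dz": -0.009,"twist": 0},
])

```text
t: 19.9
eef_pos: [444.1, 406.0, 65.1]
tcp_rot: [-3.141, 0.0, 1.366]
ft_force: [-0.2, 0.2, -1.3]
opening: 0.462
```

```bash
python3 - <<'E'
from h import *
tilt(); print(state()['tcp_rot'])
E
```

```text
0 143 al p50 2.3 max 2.7
6 149 al p50 2.3 max 2.7
12 195 al p50 2.3 max 2.9
18 213 al p50 2.3 max 2.9
24 234 al p50 2.3 max 3.0
30 154 al p50 2.3 max 2.9
19.9 [444.1 406.   65.1] F [-0.22  0.25 -1.27] M [-0.015  0.065  0.027] op 0.4618
[ 3.14127699e+00 -3.75982572e-04  1.36561444e+00]
```

carry_out([
  {"dx": 0,"dy": 0,"dz": -0.002,"twist": 0},
  {"dx": 0,"dy": 0,"dz": -0.004,"twist": 0},
  {"dx": 0,"dy": 0,"dz": -0.005,"twist": 0},
  {"dx": 0,"dy": 0,"dz": -0.005,"twist": 0},
])

```text
t: 20.35
eef_pos: [444.2, 406.1, 70.2]
tcp_rot: [3.141, -0.0, 1.366]
ft_force: [-0.6, 0.2, -2.1]
opening: 0.46
```

```bash
python3 - <<'E'
from h import *
tilt()
E
```

```text
0 143 al p50 2.2 max 2.8
6 171 al p50 2.2 max 2.8
12 188 al p50 2.2 max 2.7
18 209 al p50 2.3 max 2.8
24 252 al p50 2.2 max 2.8
30 156 al p50 2.3 max 2.8
20.35 [444.2 406.1  70.2] F [-0.59  0.19 -2.06] M [ 0.021  0.039 -0.019] op 0.4598
```

carry_out([
  {"dx": 0,"dy": 0,"dz": -0.015,"twist": 0},
  {"dx": 0,"dy": 0,"dz": -0.04,"twist": 0},
  {"dx": 0,"dy": 0,"dz": -0.065,"twist": 0},
  {"dx": 0,"dy": 0,"dz": -0.09,"twist": 0},
  {"dx": 0,"dy": 0,"dz": -0.115,"twist": 0},
])

```text
t: 20.9
eef_pos: [444.0, 405.9, 185.9]
tcp_rot: [-3.141, 0.0, 1.366]
ft_force: [0.3, -0.2, -2.4]
opening: 0.466
```

carry_out([
  {"dx": 0,"dy": 0,"dz": -0.025,"twist": 0},
  {"dx": 0,"dy": 0,"dz": -0.05,"twist": 0},
  {"dx": 0,"dy": 0,"dz": -0.07,"twist": 0},
  {"dx": 0,"dy": 0,"dz": -0.085,"twist": 0},
  {"dx": 0,"dy": 0,"dz": -0.09,"twist": 0},
])

```text
t: 21.4
eef_pos: [444.4, 406.3, 276.5]
tcp_rot: [3.14, -0.002, 1.366]
ft_force: [0.5, -0.3, -2.5]
opening: 0.46
```

carry_out([
  {"dx": -0.008,"dy": 0.003,"dz": 0,"twist": 0},
  {"dx": -0.024,"dy": 0.009,"dz": 0,"twist": 0},
  {"dx": -0.044,"dy": 0.016,"dz": 0,"twist": 0},
  {"dx": -0.064,"dy": 0.023,"dz": 0,"twist": 0},
  {"dx": -0.085,"dy": 0.031,"dz": 0,"twist": 0},
])

```text
t: 21.9
eef_pos: [456.9, 314.4, 273.9]
tcp_rot: [-3.14, 0.001, 1.365]
ft_force: [0.2, -0.3, -1.6]
opening: 0.462
```

carry_out([
  {"dx": -0.021,"dy": 0.008,"dz": 0,"twist": -3},
  {"dx": -0.042,"dy": 0.016,"dz": 0,"twist": -6},
  {"dx": -0.063,"dy": 0.023,"dz": 0,"twist": -9},
  {"dx": -0.083,"dy": 0.031,"dz": 0,"twist": -12},
  {"dx": -0.098,"dy": 0.036,"dz": 0,"twist": -14},
])

```text
t: 22.4
eef_pos: [472.1, 210.8, 274.0]
tcp_rot: [-3.14, 0.001, 1.611]
ft_force: [0.4, 0.2, -1.7]
opening: 0.464
```

carry_out([
  {"dx": -0.005,"dy": 0.003,"dz": 0,"twist": -1.6},
  {"dx": -0.008,"dy": 0.003,"dz": 0,"twist": -1.6},
  {"dx": -0.008,"dy": 0.003,"dz": 0,"twist": -1.6},
])

```text
t: 22.7
eef_pos: [475.5, 204.4, 274.4]
tcp_rot: [-3.141, 0.0, 1.636]
ft_force: [-0.3, 0.5, -2.2]
opening: 0.46
```

```bash
python3 - <<'E'
from h import *
tilt(); print(state()['tcp_rot'])
E
```

```text
0 154 al p50 2.6 max 3.2
6 161 al p50 2.6 max 3.2
12 176 al p50 2.6 max 3.3
18 180 al p50 2.6 max 3.2
24 206 al p50 2.7 max 3.3
30 133 al p50 2.7 max 3.3
22.7 [475.5 204.4 274.4] F [-0.31  0.45 -2.19] M [0.082 0.069 0.009] op 0.4601
[-3.14078641e+00  1.13171191e-04  1.63650129e+00]
```

It is level over the hopper. Now I'll ease the grip target towards the handle's 44 mm width so that the scoop swings down.

carry_out([
  {"dx": 0,"dy": 0,"dz": 0,"twist": 0},
  {"dx": 0,"dy": 0,"dz": 0,"twist": 0},
], grip=0.043)

```text
t: 22.95
eef_pos: [475.6, 205.6, 274.9]
tcp_rot: [-3.141, -0.0, 1.638]
ft_force: [-0.1, -0.2, -1.6]
opening: 0.46
```

carry_out([
  {"dx": 0,"dy": 0,"dz": 0,"twist": 0},
  {"dx": 0,"dy": 0,"dz": 0,"twist": 0},
], grip=0.0435)

```text
t: 23.15
eef_pos: [475.7, 205.6, 275.0]
tcp_rot: [3.142, -0.0, 1.638]
ft_force: [0.1, -0.4, -2.7]
opening: 0.46
```

```bash
python3 - <<'E'
from h import *
tilt()
E
```

```text
0 147 al p50 2.6 max 3.2
6 146 al p50 2.6 max 3.1
12 178 al p50 2.6 max 3.2
18 189 al p50 2.6 max 3.1
24 191 al p50 2.6 max 3.3
30 136 al p50 2.7 max 3.3
23.15 [475.7 205.6 275. ] F [ 0.06 -0.39 -2.67] M [ 0.05   0.06  -0.014] op 0.4598
```

carry_out([
  {"dx": 0,"dy": 0,"dz": 0,"twist": 0},
  {"dx": 0,"dy": 0,"dz": 0,"twist": 0},
], grip=0.0437)

```text
t: 23.4
eef_pos: [475.8, 205.4, 275.0]
tcp_rot: [3.142, -0.0, 1.638]
ft_force: [-0.3, -0.4, -2.6]
opening: 0.463
```

```bash
python3 - <<'E'
from h import *
tilt()
E
```

```text
0 134 al p50 2.6 max 3.1
6 161 al p50 2.6 max 3.1
12 160 al p50 2.6 max 3.2
18 181 al p50 2.6 max 3.1
24 200 al p50 2.6 max 3.2
30 112 al p50 2.7 max 3.3
23.4 [475.8 205.4 275. ] F [-0.34 -0.41 -2.59] M [ 0.002  0.043 -0.094] op 0.4632
```

carry_out([
  {"dx": 0,"dy": 0,"dz": 0,"twist": 0},
], grip=0.0439)

```text
t: 23.55
eef_pos: [475.8, 205.4, 275.0]
tcp_rot: [3.141, -0.0, 1.638]
ft_force: [1.2, -0.2, -3.4]
opening: 0.466
```

```bash
python3 - <<'E'
from h import *
tilt()
E
```

```text
0 132 al p50 2.6 max 3.2
6 145 al p50 2.6 max 3.2
12 148 al p50 2.6 max 3.2
18 175 al p50 2.6 max 3.2
24 184 al p50 2.6 max 3.3
30 122 al p50 2.7 max 3.2
23.55 [475.8 205.4 275. ] F [ 1.17 -0.24 -3.35] M [0.04  0.076 0.04 ] op 0.4665
```

carry_out([
  {"dx": 0,"dy": 0,"dz": 0,"twist": 0},
], grip=0.0441)

```text
t: 23.7
eef_pos: [475.9, 205.3, 275.1]
tcp_rot: [3.141, -0.0, 1.638]
ft_force: [-0.2, 0.3, 0.1]
opening: 0.464
```

```bash
python3 - <<'E'
from h import *
tilt()
E
```

```text
0 186 al p50 2.0 max 2.6
6 221 al p50 1.6 max 2.2
12 238 al p50 1.1 max 1.9
18 287 al p50 0.7 max 1.4
24 237 al p50 0.0 max 0.9
23.7 [475.9 205.3 275.1] F [-0.19  0.32  0.1 ] M [-0.097  0.001  0.011] op 0.4638
```

carry_out([
  {"dx": 0,"dy": 0,"dz": 0,"twist": 0},
], grip=0.0438)

```text
t: 23.85
eef_pos: [475.9, 205.4, 275.2]
tcp_rot: [3.141, -0.0, 1.638]
ft_force: [-0.5, 0.1, -0.9]
opening: 0.46
```

```bash
python3 - <<'E'
from h import *
tilt()
E
```

```text
23.85 [475.9 205.4 275.2] F [-0.46  0.07 -0.85] M [-0.067  0.002 -0.035] op 0.4596
```

```bash
python3 - <<'E'
from h import *
a,_,_=cam('wrist'); b,_,_=cam('scene'); c,_,_=cam('top')
save('s4',np.vstack([cv2.resize(a,(640,300))[:, :],np.hstack([cv2.resize(b[140:290,220:400],(320,290)),cv2.resize(c[180:270,300:400],(320,290))])]))
s=state(); print(s['t'],s['ft_force'],s['opening'])
E
```

```text
24.05 [0.0457471  0.10802352 0.25353892] 0.46077417104955604
```

View pics/s4.png

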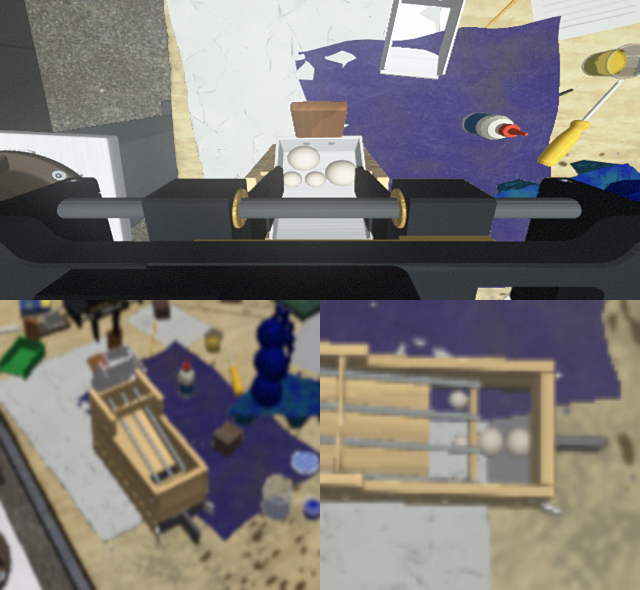

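The scoop slid out of the pads and now rests on the hopper with its four balls at the back (300,160). I'll measure how it sits.

```bash
python3 - <<'E'
from h import *
s=state(); a,d,i=cam('wrist'); w=pts(d,i); np.savez('w7',p=a,w=w)
ex=np.array([np.cos(.068),np.sin(.068)]); ey=np.array([-np.sin(.068),np.cos(.068)])
g=w.copy(); q=w[...,:2]-[487.8,-5.8]; g[...,0]=q@ex; g[...,1]=q@ey
v,u=np.mgrid[:400,:640]
print('s',s['eef_pos'],((np.array(s['eef_pos'])[:2]-[487.8,-5.8])@ex,(np.array(s['eef_pos'])[:2]-[487.8,-5.8])@ey))
hsv=cv2.cvtColor(a,cv2.COLOR_RGB2HSV)
m=(u>285)&(u<352)&(v>130)&(v<190)&(hsv[...,0]<15)&(hsv[...,1]>70)
h=g[m]; print('handle',len(h),h.min(0).round(1),h.max(0).round(1))
t=h[h[:,2]>np.percentile(h[:,2],97)-4]; print('top',t.mean(0).round(1),t.min(0).round(1),t.max(0).round(1))
for vv in range(136,300,6):
    row=g[vv,318]; print(vv,row.round(1),a[vv,318], '| left rim', g[vv,278].round(0),'R',g[vv,362].round(0))
E
```

```text
s [475.82703223 205.36890196 275.08828084] (np.float64(2.403124583481657), np.float64(211.4944020689859))
handle 621 [-17.7 237.7  30.9] [ 23.6 283.9 445.8]
top [  2.7 251.   38. ] [-17.7 237.7  34.9] [ 23.6 283.9 445.8]
136 [  0.3 263.1  33.8] [192 149 109] | left rim [-58. 262.   5.] R [ 64. 262.   8.]
142 [  0.3 255.2  37. ] [196 148 107] | left rim [-59. 253.   7.] R [ 65. 253.   6.]
148 [2.000e-01 2.471e+02 3.680e+01] [191 145 104] | left rim [-40. 257. 147.] R [ 65. 244.   8.]
154 [2.00e-01 2.39e+02 3.78e+01] [191 142  99] | left rim [-40. 251. 149.] R [ 65. 236.   9.]
160 [2.000e-01 2.311e+02 4.040e+01] [252 253 254] | left rim [-40. 245. 149.] R [ 65. 227.   9.]
166 [  0.5 241.2 162.5] [237 238 240] | left rim [-38. 241. 160.] R [ 66. 217.   6.]
172 [  0.5 234.3 156.3] [184 187 189] | left rim [-40. 234. 153.] R [ 66. 209.   9.]
178 [  0.4 225.2 140.5] [186 190 191] | left rim [-40. 227. 152.] R [ 67. 199.   7.]
184 [  0.4 215.4 125.2] [190 191 193] | left rim [-40. 221. 153.] R [ 67. 190.   9.]
190 [  0.  181.1   8.2] [ 90  87 131] | left rim [-61. 181.   7.] R [ 67. 181.   
[... 866 characters left out ...]
1. 216. 299.] R [ 23. 221. 309.]
256 [ -0.  106.3  79.9] [234 218 163] | left rim [-21. 213. 300.] R [ 23. 218. 309.]
262 [-0.  96.7 78.7] [242 222 167] | left rim [-21. 209. 299.] R [ 23. 215. 310.]
268 [  1.  242.8 368.9] [91 92 91] | left rim [-10. 243. 369.] R [ 14. 242. 368.]
274 [  1.  241.7 370.3] [106 110 107] | left rim [-10. 242. 370.] R [ 13. 242. 371.]
280 [  1.  240.2 370.9] [116 119 120] | left rim [-10. 241. 372.] R [ 14. 240. 370.]
286 [  1.  238.4 371.1] [111 117 116] | left rim [-10. 239. 372.] R [ 13. 239. 372.]
292 [-0.2 40.7 63.2] [229 205 154] | left rim [-51.  73. 114.] R [ 56.  74. 116.]
298 [-0.2 28.5 59.8] [223 201 151] | left rim [-51.  63. 112.] R [ 56.  66. 117.]
```

The scoop has toppled off the uphill side and is moving. I'll let it settle with the gripper clear and look from above.

carry_out([
  {"dx": 0,"dy": 0,"dz": -0.03,"twist": 0},
  {"dx": -0.04,"dy": 0,"dz": -0.03,"twist": 0},
  {"dx": -0.08,"dy": 0,"dz": -0.03,"twist": 0},
  {"dx": -0.12,"dy": 0,"dz": -0.03,"twist": 0},
  {"dx": -0.16,"dy": 0,"dz": -0.03,"twist": 0},
], grip=0.06)

```text
t: 24.6
eef_pos: [486.4, 44.3, 305.2]
tcp_rot: [3.141, -0.0, 1.638]
ft_force: [0.3, -0.3, -0.4]
opening: 0.631
```

```bash
python3 - <<'E'
from h import *
a,d,i=cam('wrist'); np.savez('w8',p=a,w=pts(d,i)); b,_,_=cam('scene'); c,d,i=cam('top'); np.savez('top8',p=c,w=pts(d,i))
save('s5',np.vstack([np.hstack([cv2.resize(a[:240],(400,150)),cv2.resize(b[130:250,220:400],(400,150))]),cv2.resize(c[155:275,150:390],(800,400),interpolation=2)]))
s=state(); print(s['t'],s['eef_pos'])
E
```

```text
24.75 [486.64883796  43.9936393  305.06074017]
```

View pics/s5.png

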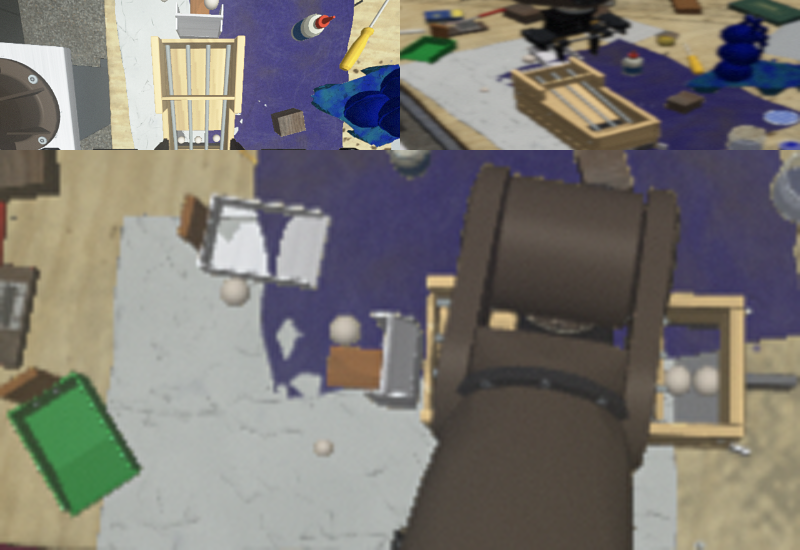

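The top view shows the fallen scoop standing on its back at (370,358). A large grape is at (235,292), another at (345,328) and a small one at (323,448). The fourth, a small, isn't seen yet. The wrist crop shows the first three smalls lying in the inner lane. I'll pick up the spilled grapes one by one, so I go over to map them.

carry_out([
  {"dx": 0.03,"dy": 0,"dz": -0.03,"twist": 3.9},
  {"dx": 0.07,"dy": 0,"dz": -0.05,"twist": 3.9},
  {"dx": 0.11,"dy": 0,"dz": -0.06,"twist": 3.9},
  {"dx": 0.11,"dy": 0,"dz": -0.06,"twist": 3.9},
  {"dx": 0.11,"dy": 0,"dz": -0.06,"twist": 3.9},
])

```text
t: 25.25
eef_pos: [478.7, 156.8, 364.9]
tcp_rot: [-3.142, 0.0, 1.573]
ft_force: [0.1, -0.4, 0.4]
opening: 0.634
```

```bash
cat >> h.py <<'E'
def blobs(w,p,lo=5,hi=60,roi=None):
    z=w[...,2]; m=((z>lo)&(z<hi)).astype(np.uint8)
    if roi: x0,x1,y0,y1=roi; m&=((w[...,0]>x0)&(w[...,0]<x1)&(w[...,1]>y0)&(w[...,1]<y1)).astype(np.uint8)
    n,l,st,c=cv2.connectedComponentsWithStats(m,connectivity=4)
    for k in range(1,n):
        if st[k,4]<12: continue
        q=w[l==k]; zt=np.percentile(q[:,2],97); r=np.percentile(q,[3,97],axis=0)
        print('uv',c[k].round(0),'n',st[k,4],'top %.0f'%zt,'x %.0f..%.0f y %.0f..%.0f'%(r[0,0],r[1,0],r[0,1],r[1,1]),'topxy',q[q[:,2]>zt-4][:,:2].mean(0).round(1),'rgb',np.median(p[l==k],axis=0).astype(int))
E
python3 - <<'E'
from h import *
s=state(); print(s['t'],s['eef_pos'],s['tcp_rot'])
a,d,i=cam('wrist'); w=pts(d,i); np.savez('w9',p=a,w=w)
blobs(w,a,roi=(300,800,190,520))
print('top'); c,d,i=cam('top'); w=pts(d,i); np.savez('top9',p=c,w=w); blobs(w,c,roi=(300,800,190,600))
E
```

```text
25.25 [478.65664589 156.84338244 364.88351056] [-3.14159103e+00  1.41498753e-05  1.57273761e+00]
uv [213.   2.] n 50 top 8 x 300..320 y 407..413 topxy [309.1 410.4] rgb [227 232 229]
uv [241.   2.] n 13 top 7 x 351..360 y 408..413 topxy [354.7 410.8] rgb [229 234 232]
uv [384.  73.] n 31673 top 28 x 361..786 y 199..400 topxy [603.3 308.2] rgb [ 98  96 140]
uv [321.   2.] n 25 top 7 x 475..485 y 407..413 topxy [480.4 410.4] rgb [232 237 235]
uv [330.   5.] n 89 top 8 x 486..506 y 396..413 topxy [495.  406.5] rgb [232 237 235]
uv [409.   5.] n 65 top 8 x 614..625 y 395..413 topxy [620.7 405.4] rgb [229 234 232]
uv [240.  11.] n 22 top 7 x 347..358 y 394..401 topxy [352.4 398. ] rgb [229 234 231]
uv [397.  12.] n 12 top 6 x 599..604 y 393..399 topxy [601.3 396. ] rgb [252 253 254]
uv [388.  13.] n 15 top 7 x 583..591 y 394..398 topxy [587.3 395.5] rgb [252 253 254]
uv [292.  20.] n 19 top 7 x 430..437 y 382..388 topxy [433.9 385.2] rgb [230 236 233]
uv [303.  30.] n 12 top 6 x 447..453 y 368..373 topxy [451.  370.2] rgb [230 235 233]
uv [213.  35.] n 12 top 6 x 301..308 y 360..365 topxy
[... 2279 characters left out ...]
2  78]
uv [205. 235.] n 13 top 10 x 396..411 y 425..436 topxy [403.3 430.3] rgb [169 173 169]
uv [175. 241.] n 14 top 9 x 358..383 y 528..537 topxy [372.3 532.8] rgb [ 68 142  79]
uv [202. 242.] n 13 top 10 x 368..384 y 431..445 topxy [377.1 436.4] rgb [176 180 176]
uv [217. 245.] n 46 top 11 x 359..388 y 369..398 topxy [371.  380.6] rgb [176 180 176]
uv [208. 244.] n 25 top 10 x 363..382 y 403..425 topxy [372.4 412.3] rgb [176 180 176]
uv [197. 257.] n 76 top 10 x 302..348 y 433..463 topxy [324.4 448.4] rgb [175 179 176]
uv [220. 255.] n 20 top 11 x 332..350 y 357..377 topxy [340.1 367.2] rgb [173 178 174]
uv [226. 258.] n 13 top 9 x 321..336 y 343..353 topxy [329.1 347.3] rgb [171 175 171]
```

```bash
python3 - <<'E'
from h import *
for f,lo in(('w9',12),('top9',14)):
    z=np.load(f+'.npz'); print(f); blobs(z['w'],z['p'],lo=lo,hi=200,roi=(300,800,185,600))
a=np.load('w9.npz')['p']; c=np.load('top9.npz')['p']
save('s6',np.hstack([cv2.resize(a[:200,140:480],(510,300)),cv2.resize(c[155:275,150:290],(290,300),interpolation=2)]))
E
```

```text
w9
uv [394.  46.] n 1789 top 43 x 552..632 y 311..399 topxy [595.9 359.8] rgb [240 242 243]
uv [514.  31.] n 17 top 14 x 787..791 y 364..372 topxy [789.4 367.5] rgb [ 87  83 121]
uv [509.  38.] n 22 top 14 x 779..786 y 353..362 topxy [782.2 357.7] rgb [ 82  78 122]
uv [512.  48.] n 123 top 14 x 778..796 y 329..356 topxy [788.9 343.1] rgb [ 77  74 126]
uv [375.  83.] n 317 top 33 x 556..582 y 274..300 topxy [569.5 287.6] rgb [227 224 214]
uv [261.  86.] n 112 top 21 x 373..390 y 276..293 topxy [380.8 284.7] rgb [230 228 218]
uv [315. 123.] n 2281 top 135 x 435..510 y 193..283 topxy [473.3 212. ] rgb [195 173 173]
uv [462. 120.] n 972 top 110 x 685..713 y 212..249 topxy [704.  229.5] rgb [148 117 112]
top9
uv [188. 126.] n 137 top 45 x 772..799 y 524..595 topxy [788.6 556.9] rgb [89 80 68]
uv [271. 151.] n 53 top 112 x 699..725 y 212..246 topxy [705.8 227.7] rgb [138  91  83]
uv [212. 182.] n 298 top 101 x 529..635 y 389..440 topxy [597.9 436.6] rgb [119 107 103]
uv [169. 240.] n 520 top 100 x 306..428 y 474..594 topxy [411.8 575.1] rgb [ 62 100  64]
```

View pics/s6.png

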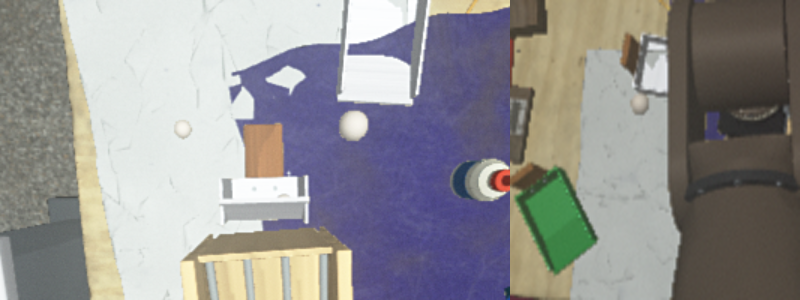

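The wrist crop shows a large grape at (352,125) → world (569,288), a small at (183,128) → (381,285), and the fallen scoop with possibly the second small inside it at (285,195). The top inset shows the other large at (640,103), beside the standing scoop. I'll pick the small first.

carry_out([
  {"dx": 0.03,"dy": -0.024,"dz": 0.03,"twist": 0},
  {"dx": 0.064,"dy": -0.049,"dz": 0.06,"twist": 0},
  {"dx": 0.096,"dy": -0.073,"dz": 0.09,"twist": 0},
  {"dx": 0.128,"dy": -0.098,"dz": 0.115,"twist": 0},
  {"dx": 0.128,"dy": -0.098,"dz": 0.16,"twist": 0},
], grip=0.06)

```text
t: 25.85
eef_pos: [379.8, 285.7, 205.2]
tcp_rot: [3.139, -0.002, 1.572]
ft_force: [1.6, 0.0, -1.6]
opening: 0.631
```

carry_out([
  {"dx": 0,"dy": 0,"dz": 0.04,"twist": 0},
  {"dx": 0,"dy": 0,"dz": 0.08,"twist": 0},
  {"dx": 0,"dy": 0,"dz": 0.12,"twist": 0},
  {"dx": 0,"dy": 0,"dz": 0.12,"twist": 0},
])

```text
t: 26.25
eef_pos: [379.7, 281.7, 81.3]
tcp_rot: [-3.134, 0.004, 1.568]
ft_force: [0.5, 0.0, 0.9]
opening: 0.631
```

```bash
python3 - <<'E'
from h import *
s=state(); print(s['t'],s['eef_pos'],s['tcp_rot'])
a,d,i=cam('wrist'); w=pts(d,i); np.savez('w10',p=a,w=w)
blobs(w,a,lo=12,hi=40,roi=(300,800,185,600))
print('top'); c,d,i=cam('top'); w=pts(d,i); np.savez('top10',p=c,w=w); blobs(w,c,lo=14,hi=200,roi=(300,800,185,600))
E
```

```text
26.25 [379.65315676 281.72372325  81.28749318] [-3.13445587  0.00392791  1.56826346]
uv [575.  97.] n 10076 top 38 x 526..624 y 313..428 topxy [554.1 377.6] rgb [126 127 128]
uv [625.   3.] n 209 top 23 x 580..603 y 431..432 topxy [587.9 431.8] rgb [110 113 114]
uv [601. 184.] n 13 top 13 x 608..611 y 301..305 topxy [609.8 302.5] rgb [ 80  77 130]
uv [558. 202.] n 1475 top 32 x 558..581 y 277..303 topxy [571.6 289.4] rgb [211 206 192]
uv [322. 204.] n 405 top 21 x 373..389 y 278..294 topxy [380.8 285.5] rgb [230 228 220]
uv [425. 222.] n 1704 top 14 x 451..489 y 241..289 topxy [468.8 269.4] rgb [179 133  90]
uv [382. 306.] n 92 top 38 x 433..433 y 190..203 topxy [433.  197.9] rgb [121 124 124]
top
uv [187. 126.] n 141 top 45 x 774..800 y 525..594 topxy [789.6 555.7] rgb [88 80 68]
uv [272. 155.] n 154 top 102 x 687..720 y 209..245 topxy [705.1 229.1] rgb [112  96  91]
uv [224. 183.] n 532 top 100 x 533..634 y 311..439 topxy [597.8 436.6] rgb [140 133 125]
uv [252. 191.] n 65 top 35 x 561..587 y 273..301 topxy [574.3 288.6] rgb [162 155 144]
uv [269. 218.] n 356 top 134 x 434..512 y 189..231 topxy [476.1 210.2] rgb [122 122 123]
uv [169. 240.] n 523 top 101 x 305..428 y 475..593 topxy [412.6 574.1] rgb [57 99 62]
uv [249. 224.] n 18 top 194 x 424..463 y 247..277 topxy [442.9 252.8] rgb [78 74 66]
```

carry_out([
  {"dx": 0.0005,"dy": 0,"dz": 0.03,"twist": 0},
  {"dx": 0.0005,"dy": 0,"dz": 0.06,"twist": 0},
  {"dx": 0.0005,"dy": 0,"dz": 0.078,"twist": 0},
  {"dx": 0.0005,"dy": 0,"dz": 0.081,"twist": 0},
  {"dx": 0.0005,"dy": 0,"dz": 0.081,"twist": 0},
])

```text
t: 26.85
eef_pos: [382.2, 284.4, 5.4]
tcp_rot: [3.14, -0.001, 1.569]
ft_force: [-0.3, -0.5, 0.5]
opening: 0.631
```

carry_out([
  {"dx": 0,"dy": 0,"dz": 0,"twist": 0},
  {"dx": 0,"dy": 0,"dz": 0,"twist": 0},
  {"dx": 0,"dy": 0,"dz": 0,"twist": 0},
  {"dx": 0,"dy": 0,"dz": 0,"twist": 0},
  {"dx": 0,"dy": 0,"dz": 0,"twist": 0},
], grip=0.01)

```text
t: 27.35
eef_pos: [381.4, 284.2, 4.2]
tcp_rot: [3.141, -0.0, 1.57]
ft_force: [-0.3, 0.8, 0.3]
opening: 0.272
```

carry_out([
  {"dx": 0,"dy": 0,"dz": 0,"twist": 0},
  {"dx": 0,"dy": 0,"dz": 0,"twist": 0},
  {"dx": 0,"dy": 0,"dz": -0.02,"twist": 0},
  {"dx": 0,"dy": 0,"dz": -0.06,"twist": 0},
  {"dx": 0,"dy": 0,"dz": -0.1,"twist": 0},
])

```text
t: 27.85
eef_pos: [380.8, 283.8, 104.7]
tcp_rot: [-3.14, 0.001, 1.57]
ft_force: [0.1, 0.7, 0.7]
opening: 0.194
```

carry_out([
  {"dx": 0,"dy": 0,"dz": -0.045,"twist": 0},
  {"dx": 0,"dy": 0,"dz": -0.09,"twist": 0},
  {"dx": -0.03,"dy": 0.018,"dz": -0.13,"twist": 0},
  {"dx": -0.065,"dy": 0.04,"dz": -0.135,"twist": 0},
  {"dx": -0.1,"dy": 0.062,"dz": -0.135,"twist": 0},
])

```text
t: 28.35
eef_pos: [444.0, 183.1, 240.9]
tcp_rot: [3.138, -0.001, 1.571]
ft_force: [0.9, 0.5, -1.7]
opening: 0.192
```

carry_out([
  {"dx": -0.03,"dy": 0.018,"dz": 0,"twist": -2},
  {"dx": -0.058,"dy": 0.036,"dz": 0,"twist": -3.9},
  {"dx": -0.058,"dy": 0.036,"dz": 0.02,"twist": -3.9},
  {"dx": -0.058,"dy": 0.036,"dz": 0.05,"twist": -3.9},
  {"dx": -0.058,"dy": 0.036,"dz": 0.06,"twist": -3.9},
])

```text
t: 28.85
eef_pos: [478.1, 125.5, 176.9]
tcp_rot: [-3.138, 0.0, 1.637]
ft_force: [-0.2, 0.1, 0.4]
opening: 0.192
```

carry_out([
  {"dx": 0,"dy": 0,"dz": 0,"twist": 0},
  {"dx": 0,"dy": 0,"dz": 0,"twist": 0},
  {"dx": 0,"dy": 0,"dz": 0,"twist": 0},
])

```text
t: 29.15
eef_pos: [479.6, 126.3, 180.1]
tcp_rot: [3.14, -0.0, 1.638]
ft_force: [-0.1, 0.6, -0.8]
opening: 0.192
```

```bash
python3 - <<'E'
from h import *
s=state(); print(s['t'],s['eef_pos'],s['tcp_rot'],s['opening'])
a,d,i=cam('wrist'); w=pts(d,i); np.savez('w11',p=a,w=w)
blobs(w,a,lo=12,hi=60,roi=(300,800,185,600))
E
```

```text
29.15 [479.55432156 126.28574011 180.09829439] [ 3.13982861e+00 -1.72484358e-04  1.63827930e+00] 0.19226415040506603
uv [453.   7.] n 1193 top 33 x 554..629 y 309..322 topxy [628.5 316.2] rgb [237 239 241]
uv [637.   3.] n 29 top 14 x 782..791 y 330..337 topxy [787.7 334.3] rgb [ 71  67 119]
uv [636.  10.] n 21 top 13 x 786..792 y 326..331 topxy [788.9 327.9] rgb [ 66  63 118]
uv [422.  36.] n 904 top 33 x 559..585 y 274..300 topxy [573.2 288.2] rgb [221 217 203]
uv [320.  68.] n 2498 top 35 x 437..507 y 224..287 topxy [471.4 226.9] rgb [192 146 108]
uv [455.  34.] n 16 top 13 x 606..612 y 293..296 topxy [609.1 294.1] rgb [ 86  82 137]
uv [452.  40.] n 28 top 14 x 604..610 y 284..291 topxy [607.3 287.9] rgb [ 88  85 137]
uv [534. 104.] n 1320 top 59 x 685..701 y 210..249 topxy [689.6 228.8] rgb [35 58 83]
```

carry_out([
  {"dx": 0,"dy": 0,"dz": 0,"twist": 0},
  {"dx": 0,"dy": 0,"dz": 0,"twist": 0},
  {"dx": 0,"dy": 0,"dz": 0,"twist": 0},
  {"dx": 0,"dy": 0,"dz": -0.03,"twist": 0},
  {"dx": 0,"dy": 0,"dz": -0.065,"twist": 0},
], grip=0.05)

```text
t: 29.7
eef_pos: [478.6, 125.9, 244.0]
tcp_rot: [-3.139, 0.0, 1.638]
ft_force: [1.1, -0.2, -0.6]
opening: 0.515
```

carry_out([
  {"dx": 0.04,"dy": 0.02,"dz": 0,"twist": 3.9},
  {"dx": 0.08,"dy": 0.04,"dz": 0,"twist": 3.9},
  {"dx": 0.12,"dy": 0.06,"dz": 0,"twist": 3.9},
  {"dx": 0.12,"dy": 0.085,"dz": 0,"twist": 3.9},
  {"dx": 0.12,"dy": 0.085,"dz": 0,"twist": 3.9},
], grip=0.06)

```text
t: 30.2
eef_pos: [557.5, 252.5, 243.3]
tcp_rot: [3.141, 0.0, 1.571]
ft_force: [-0.3, -0.3, 0.6]
opening: 0.634
```

```bash
python3 - <<'E'
from h import *
s=state(); print(s['t'],s['eef_pos'],s['tcp_rot'],s['opening'])
a,d,i=cam('wrist'); w=pts(d,i); np.savez('w12',p=a,w=w)
blobs(w,a,lo=14,hi=60,roi=(300,800,185,600))
handles(w,{'S1':(0,0,640,200)})
E
```

```text
30.2 [557.48660279 252.46589486 243.26075429] [3.14144069e+00 7.59075651e-05 1.57103757e+00] 0.634174619382714
uv [353.  81.] n 3203 top 52 x 554..634 y 313..434 topxy [596.  432.7] rgb [243 245 246]
uv [304.  34.] n 616 top 33 x 526..553 y 412..438 topxy [539.1 426. ] rgb [228 226 218]
uv [332. 148.] n 452 top 33 x 560..587 y 276..303 topxy [573.6 289. ] rgb [229 226 217]
uv [423. 187.] n 430 top 59 x 685..710 y 220..252 topxy [692.6 240.2] rgb [47 66 90]
uv [286. 205.] n 152 top 59 x 510..513 y 194..234 topxy [512.4 210.2] rgb [150 153 154]
uv [245. 214.] n 905 top 58 x 435..495 y 194..230 topxy [450.1 203.1] rgb [150 154 154]
uv [247. 192.] n 18 top 16 x 453..460 y 225..230 topxy [456.3 227.9] rgb [248 249 249]
uv [266. 195.] n 37 top 16 x 480..487 y 216..231 topxy [483.  223.1] rgb [247 249 249]
uv [250. 198.] n 20 top 16 x 457..463 y 216..223 topxy [460.4 219.7] rgb [215 222 221]
uv [246. 201.] n 16 top 15 x 448..459 y 212..217 topxy [453.9 215.3] rgb [247 248 249]
uv [256. 207.] n 14 top 15 x 466..470 y 201..212 topxy [467.9 206.4] rgb [244 246 247]
uv [253. 209.] n 14 top 15 x 461..466 y 199..208 topxy [463.8 203.8] rgb [245 247 247]
S1 handle 296 96.1 [array([653.64, 343.76]), array([ 35.71, 238.75]), np.float64(31.91)]
S1 rim 2060 41.7 [array([659.88, 332.29]), array([217.41, 454.08]), np.float64(89.87)]
```

carry_out([
  {"dx": 0.0365,"dy": 0.016,"dz": 0.02,"twist": 0},
  {"dx": 0.0365,"dy": 0.016,"dz": 0.06,"twist": 0},
  {"dx": 0.0365,"dy": 0.016,"dz": 0.1,"twist": 0},
  {"dx": 0.0365,"dy": 0.016,"dz": 0.14,"twist": 0},
  {"dx": 0.0365,"dy": 0.016,"dz": 0.18,"twist": 0},
])

```text
t: 30.75
eef_pos: [571.1, 287.2, 63.0]
tcp_rot: [3.142, -0.0, 1.569]
ft_force: [1.3, 0.3, 0.4]
opening: 0.63
```

carry_out([
  {"dx": 0,"dy": 0,"dz": 0.03,"twist": 0},
  {"dx": 0,"dy": 0,"dz": 0.05,"twist": 0},
  {"dx": 0,"dy": 0,"dz": 0.058,"twist": 0},
  {"dx": 0,"dy": 0,"dz": 0.058,"twist": 0},
])

```text
t: 31.15
eef_pos: [571.3, 287.3, 5.7]
tcp_rot: [-3.14, 0.0, 1.569]
ft_force: [-0.8, 0.7, 0.2]
opening: 0.627
```

carry_out([
  {"dx": 0,"dy": 0,"dz": 0,"twist": 0},
  {"dx": 0,"dy": 0,"dz": 0,"twist": 0},
  {"dx": 0,"dy": 0,"dz": 0,"twist": 0},
  {"dx": 0,"dy": 0,"dz": 0,"twist": 0},
  {"dx": 0,"dy": 0,"dz": 0,"twist": 0},
], grip=0.02)

```text
t: 31.65
eef_pos: [572.1, 288.0, 6.5]
tcp_rot: [3.141, -0.0, 1.57]
ft_force: [-0.5, 0.1, 2.9]
opening: 0.322
```

carry_out([
  {"dx": 0,"dy": 0,"dz": 0,"twist": 0},
  {"dx": 0,"dy": 0,"dz": -0.04,"twist": 0},
  {"dx": 0,"dy": 0,"dz": -0.09,"twist": 0},
  {"dx": 0,"dy": 0,"dz": -0.14,"twist": 0},
  {"dx": 0,"dy": 0,"dz": -0.19,"twist": 0},
])

```text
t: 32.15
eef_pos: [571.5, 287.8, 197.8]
tcp_rot: [-3.141, 0.0, 1.57]
ft_force: [0.9, 0.9, -0.9]
opening: 0.325
```

carry_out([
  {"dx": -0.03,"dy": -0.018,"dz": -0.04,"twist": 0},
  {"dx": -0.065,"dy": -0.038,"dz": -0.045,"twist": 0},
  {"dx": -0.1,"dy": -0.058,"dz": -0.045,"twist": 0},
  {"dx": -0.135,"dy": -0.078,"dz": -0.045,"twist": 0},
  {"dx": -0.162,"dy": -0.0925,"dz": -0.045,"twist": 0},
])

```text
t: 32.65
eef_pos: [477.7, 124.5, 241.1]
tcp_rot: [-3.141, 0.0, 1.57]
ft_force: [0.6, -0.6, 0.4]
opening: 0.322
```

carry_out([
  {"dx": 0,"dy": 0,"dz": 0,"twist": -3.9},
  {"dx": 0,"dy": 0,"dz": 0.03,"twist": -3.9},
  {"dx": 0,"dy": 0,"dz": 0.06,"twist": -3.9},
  {"dx": 0,"dy": 0,"dz": 0.065,"twist": -3.9},
  {"dx": 0,"dy": 0,"dz": 0.065,"twist": -3.9},
])

```text
t: 33.15
eef_pos: [479.1, 126.0, 175.8]
tcp_rot: [-3.14, 0.0, 1.638]
ft_force: [0.0, -0.3, 0.2]
opening: 0.319
```

carry_out([
  {"dx": 0,"dy": 0,"dz": 0,"twist": 0},
  {"dx": 0,"dy": 0,"dz": 0,"twist": 0},
  {"dx": 0,"dy": 0,"dz": 0,"twist": 0},
  {"dx": 0,"dy": 0,"dz": -0.03,"twist": 0},
  {"dx": 0,"dy": 0,"dz": -0.065,"twist": 0},
], grip=0.06)

```text
t: 33.65
eef_pos: [478.8, 125.9, 241.6]
tcp_rot: [-3.14, 0.0, 1.638]
ft_force: [0.8, -0.0, 0.8]
opening: 0.624
```

carry_out([
  {"dx": 0.04,"dy": 0.01,"dz": 0,"twist": -8},
  {"dx": 0.08,"dy": 0.02,"dz": 0,"twist": -16},
  {"dx": 0.12,"dy": 0.03,"dz": 0,"twist": -24},
  {"dx": 0.16,"dy": 0.04,"dz": 0,"twist": -32},
  {"dx": 0.2,"dy": 0.06,"dz": 0,"twist": -40},
])

```text
t: 34.15
eef_pos: [525.3, 331.4, 242.0]
tcp_rot: [3.141, 0.0, 2.342]
ft_force: [1.2, -0.5, -0.1]
opening: 0.633
```

```bash
python3 - <<'E'
from h import *
s=state(); print(s['t'],s['eef_pos'],s['tcp_rot'],s['opening'],s['joints'])
E
```

```text
34.15 [525.29465332 331.39105439 241.97899997] [3.14073198e+00 2.52978514e-04 2.34221503e+00] 0.633333645479716 [ 4.56492032e-01  4.60183893e-01  1.53527935e+00  2.86056155e-05
  1.14523270e+00 -3.14938579e-01]
```

carry_out([
  {"dx": 0.015,"dy": 0.012,"dz": 0,"twist": -8},
  {"dx": 0.025,"dy": 0.024,"dz": 0,"twist": -16},
  {"dx": 0.035,"dy": 0.036,"dz": 0,"twist": -24},
  {"dx": 0.045,"dy": 0.048,"dz": 0,"twist": -32},
  {"dx": 0.055,"dy": 0.06,"dz": 0,"twist": -40},
])

```text
t: 34.65
eef_pos: [530.9, 411.5, 241.6]
tcp_rot: [3.141, 0.001, 3.04]
ft_force: [0.7, -0.7, 0.6]
opening: 0.628
```

carry_out([
  {"dx": 0,"dy": 0,"dz": 0,"twist": -3.8},
  {"dx": 0,"dy": 0,"dz": 0,"twist": -3.8},
  {"dx": 0,"dy": 0,"dz": 0,"twist": -3.8},
])

```text
t: 34.95
eef_pos: [530.9, 410.7, 241.3]
tcp_rot: [3.141, 0.0, 3.098]
ft_force: [0.6, 0.5, 0.3]
opening: 0.633
```

```bash
python3 - <<'E'
from h import *
s=state(); print(s['t'],s['eef_pos'],s['tcp_rot'],s['opening'])
a,d,i=cam('wrist'); w=pts(d,i); np.savez('w13',p=a,w=w)
blobs(w,a,lo=14,hi=200,roi=(300,800,185,600))
c,d,i=cam('top'); w=pts(d,i); np.savez('top13',p=c,w=w); blobs(w,c,lo=14,hi=200,roi=(300,800,185,600))
blobs(w,c,lo=85,hi=110,roi=(540,700,380,500))
E
```

```text
34.95 [530.87096359 410.67998233 241.34475407] [3.14139770e+00 2.87101382e-04 3.09818806e+00] 0.6330829866295962
uv [424.  51.] n 3308 top 101 x 328..428 y 473..591 topxy [411.4 576.6] rgb [ 86 114  79]
uv [457.  22.] n 869 top 43 x 332..379 y 560..599 topxy [357.5 581.9] rgb [51 96 54]
uv [128. 142.] n 5228 top 135 x 434..511 y 193..232 topxy [471.3 212.8] rgb [134 136 137]
uv [170. 128.] n 30 top 15 x 453..467 y 216..223 topxy [460.4 219.5] rgb [235 238 238]
uv [174. 147.] n 21 top 16 x 482..487 y 218..225 topxy [484.6 221.3] rgb [201 214 213]
uv [305. 218.] n 3113 top 101 x 530..634 y 314..442 topxy [596. 438.] rgb [181 160 160]
uv [188. 126.] n 136 top 44 x 774..799 y 524..593 topxy [790.8 552.6] rgb [89 80 68]
uv [272. 155.] n 157 top 104 x 687..720 y 209..246 topxy [705.1 227.1] rgb [116 100  95]
uv [238. 183.] n 259 top 44 x 553..634 y 309..402 topxy [586.7 358.5] rgb [187 187 186]
uv [212. 197.] n 58 top 33 x 526..550 y 411..438 topxy [538.3 422.9] rgb [168 161 149]
uv [269. 218.] n 348 top 134 x 434..512 y 189..230 topxy [475.4 210.6] rgb [128 128 129]
```

carry_out([
  {"dx": -0.0025,"dy": 0.0139,"dz": 0.02,"twist": 0},
  {"dx": -0.0025,"dy": 0.0139,"dz": 0.06,"twist": 0},
  {"dx": -0.0025,"dy": 0.0139,"dz": 0.1,"twist": 0},
  {"dx": -0.0025,"dy": 0.0139,"dz": 0.14,"twist": 0},
  {"dx": -0.0025,"dy": 0.0139,"dz": 0.17,"twist": 0},
])

```text
t: 35.55
eef_pos: [533.5, 423.9, 68.8]
tcp_rot: [-3.141, -0.001, 3.099]
ft_force: [0.7, 0.0, -0.6]
opening: 0.632
```

carry_out([
  {"dx": 0,"dy": 0,"dz": 0.02,"twist": 0},
  {"dx": 0,"dy": 0,"dz": 0.04,"twist": 0},
  {"dx": 0,"dy": 0,"dz": 0.055,"twist": 0},
  {"dx": 0,"dy": 0,"dz": 0.063,"twist": 0},
  {"dx": 0,"dy": 0,"dz": 0.063,"twist": 0},
])

```text
t: 36.05
eef_pos: [533.8, 424.3, 7.3]
tcp_rot: [-3.141, -0.001, 3.1]
ft_force: [-0.5, -0.7, 0.2]
opening: 0.632
```

carry_out([
  {"dx": 0,"dy": 0,"dz": 0,"twist": 0},
  {"dx": 0,"dy": 0,"dz": 0,"twist": 0},
  {"dx": 0,"dy": 0,"dz": 0,"twist": 0},
  {"dx": 0,"dy": 0,"dz": 0,"twist": 0},
  {"dx": 0,"dy": 0,"dz": 0,"twist": 0},
], grip=0.02)

```text
t: 36.55
eef_pos: [534.1, 424.7, 8.4]
tcp_rot: [3.141, 0.001, 3.1]
ft_force: [0.0, -0.2, 2.0]
opening: 0.326
```

carry_out([
  {"dx": 0,"dy": 0,"dz": 0,"twist": 0},
  {"dx": 0,"dy": 0,"dz": -0.04,"twist": 0},
  {"dx": 0,"dy": 0,"dz": -0.09,"twist": 0},
  {"dx": 0,"dy": 0,"dz": -0.14,"twist": 0},
  {"dx": 0,"dy": 0,"dz": -0.19,"twist": 0},
])

```text
t: 37.05
eef_pos: [533.6, 424.3, 199.9]
tcp_rot: [-3.141, -0.0, 3.1]
ft_force: [-0.3, 0.9, -0.1]
opening: 0.322
```

carry_out([
  {"dx": 0.006,"dy": -0.044,"dz": -0.03,"twist": 8},
  {"dx": 0.012,"dy": -0.088,"dz": -0.045,"twist": 16},
  {"dx": 0.018,"dy": -0.132,"dz": -0.045,"twist": 24},
  {"dx": 0.024,"dy": -0.176,"dz": -0.045,"twist": 32},
  {"dx": 0.03,"dy": -0.22,"dz": -0.045,"twist": 40},
])

```text
t: 37.55
eef_pos: [494.2, 204.4, 243.2]
tcp_rot: [3.141, 0.0, 2.397]
ft_force: [1.3, -0.7, 0.1]
opening: 0.324
```

carry_out([
  {"dx": -0.009,"dy": -0.014,"dz": 0,"twist": 8.5},
  {"dx": -0.018,"dy": -0.028,"dz": 0,"twist": 17},
  {"dx": -0.027,"dy": -0.042,"dz": 0,"twist": 25.5},
  {"dx": -0.035,"dy": -0.056,"dz": 0,"twist": 34},
  {"dx": -0.0427,"dy": -0.0697,"dz": 0,"twist": 42.5},
])

```text
t: 38.05
eef_pos: [479.2, 125.0, 243.0]
tcp_rot: [3.142, -0.0, 1.654]
ft_force: [-0.2, -0.7, -0.0]
opening: 0.317
```

carry_out([
  {"dx": 0,"dy": 0,"dz": 0,"twist": 1.2},
  {"dx": 0,"dy": 0,"dz": 0,"twist": 1.2},
  {"dx": 0,"dy": 0,"dz": 0,"twist": 1.2},
])

```text
t: 38.35
eef_pos: [479.7, 126.2, 243.0]
tcp_rot: [3.141, -0.0, 1.643]
ft_force: [-0.2, 0.3, 0.1]
opening: 0.322
```

```bash
python3 - <<'E'
from h import *
s=state(); print(s['t'],s['eef_pos'],s['tcp_rot'],s['opening'])
a,d,i=cam('wrist'); w=pts(d,i); np.savez('w14',p=a,w=w)
ex=np.array([np.cos(.068),np.sin(.068)]); ey=np.array([-np.sin(.068),np.cos(.068)])
m=(w[...,0]>425)&(w[...,0]<520)&(w[...,1]>178)&(w[...,1]<300)&(w[...,2]>-5)&(w[...,2]<145)
v,u=np.where(m); print(u.min(),u.max(),v.min(),v.max())
# height map over scoop 6mm cells
for y in range(296,184,-6):
    print(y,' '.join('%4.0f'%w[...,2][m&(abs(w[...,1]-y)<3)&(abs(w[...,0]-x)<3)].max() if (m&(abs(w[...,1]-y)<3)&(abs(w[...,0]-x)<3)).any() else '   .' for x in range(428,520,6)))
E
```

```text
38.35 [479.6935278  126.22239957 243.01292511] [ 3.14137603e+00 -2.03063120e-04  1.64282759e+00] 0.32175090206990703
282 374 34 138
296    8    7    9    9    8    8    8   14   14   15   14   14   15   14   13    9
290    7    7    8    9    9    9    9   14   14   14   15   15   14   14   14   10
284    7    7    7    9   10    9    9   14   14   15   14   14   28   31   30   11
278    8    8    6    9    9   10    9   14   14   14   14   14   31   34   33   28
272    9    7    8    9   10   10   10   14   14   14   14   14   32   33   34   29
266    8    7    7    7   10   10   11   13   14   14   15   14   28   31   31   11
260    9    7    7    .   11   10   11   15   15   14   14   15   14   13   14   10
254    8    8    8    .   10   10   14   14   14   14   15   15   15   15   15   15
248    8    9    8    .  130   15   15   15   14   15   14   15   14   15   14   15
242    8    7    8    .  130    .    .    .    .    .    .    .    .    .    .    .
236    8    8    8    .  134    .  135  134  135  135  135  136  136  136  136  135
230    8    7    7    .  136  136  136  136  137  137  137  136  136  136  136  137
224    7    8    7    .  130  128  128  127  126  126  126  126  125  125  125  125
218    7    7    7    .  130  113  111  112  111  112  109  110  109  109  108  109
212    7    8    8    7  130   94   95   94   95   94   93   92   93   91   91   92
206    8    8    8    7    7    8    9    9    8    9    9    9    8    9    8    9
200    8    8    9    7    7    7    8    8    8    8    9    9    9    8    9    9
194    8    9    8    8    8    7    7    9    9    8    9    9    9    8    9   10
188    8    9    8    8    8    6    7    9    9    8    9    8    9    9   10    9
```

```bash
cat >> h.py <<'E'
def G(w):
    c,s=np.cos(.068),np.sin(.068); g=w.copy(); x=w[...,0]-487.8; y=w[...,1]+5.8
    g[...,0]=c*x+s*y; g[...,1]=-s*x+c*y; return g
def hmap(g,x0,x1,y0,y1,st,zlo,zhi):
    m=(g[...,2]>zlo)&(g[...,2]<zhi)
    for y in np.arange(y1,y0,-st):
        r=[]
        for x in np.arange(x0,x1,st):
            k=m&(abs(g[...,0]-x)<st/2)&(abs(g[...,1]-y)<st/2)
            r.append('%4.0f'%g[...,2][k].max() if k.any() else '   .')
        print('%5.0f'%y,' '.join(r))
E
python3 - <<'E'
from h import *
c,d,i=cam('top'); w=pts(d,i); np.savez('top15',p=c,w=w); g=G(w)
hmap(g,-60,64,-125,20,7,-5,60)
print('wide bench'); blobs(w,c,lo=14,hi=60,roi=(300,800,185,600))
a=np.load('w14.npz'); v,u=np.mgrid[:400,:640]
q=a['w']; p=a['p']; print('between fingers', p[255:330:15,320], q[255:330:15,320].round(0))
b,_,_=cam('scene')
save('s7',np.hstack([cv2.resize(p[30:330,220:420],(400,600)),cv2.resize(c[165:275,190:400],(400,210),interpolation=2)[:600] if 0 else np.vstack([cv2.resize(c[165:275,190:400],(400,240),interpolation=2),cv2.resize(b[130:280,220:400],(400,360),interpolation=2)])]))
E
```

```text
20    .    .   60   60   59   58   58    .   58   59   60   58    .   59   58   59   57    .
   13    .    .    .   59   56   59   54    .   55   54   56   57    .   56   59   59   57    .
    6    .    .    .   57   58   57   54    .   56   55   57   55    .   57   57   56   57    .
   -1    .    .    .   54   49   55   54    .   54   51   56   57    .   56   56   54   54    .
   -8    .    .    .   52   49   52   52    3   52   50    6    6    7    .    3    6    8   11
  -15    .    .    .    7   11    7    5    4    7    6    7    7   11    .   11   10   10   16
  -22    .    .    .    .    9    6    7    1    .    6    9    5    8    .   13    9    9   23
  -29    .    .    .    7   13    6    7    8   16    5    8    7   11   14   11   17    9   19
  -36    .    .    .   23    7    3    5    6   21   21    7    5   14   19   18   23   28   26
  -43    .    .    .   21    6    7    6    5   24   22    9   17   22   25   20   27   15   22
  -50    .    .    .   58   59   55   57   55   52   52   50   47   13   44   44   45   15   21
  -57    .    .    .    .    .    .    .    .  
[... 751 characters left out ...]
   43   10   33   32   33   30   26    4   11    9    9    8   58
 -120    .    .    .    6    4    5    5   22   33   32   29    4    5    0    9    6    8   11
wide bench
uv [187. 126.] n 137 top 45 x 774..799 y 524..594 topxy [791.2 556. ] rgb [89 80 68]
uv [274. 159.] n 46 top 59 x 686..706 y 208..242 topxy [690.5 223.6] rgb [58 64 73]
uv [230. 182.] n 370 top 50 x 554..635 y 311..433 topxy [598.3 415.6] rgb [146 147 146]
uv [172. 243.] n 410 top 50 x 304..428 y 473..596 topxy [405.1 561.6] rgb [ 61 113  67]
between fingers [[244 241 230]
 [ 79  77  78]
 [114 118 120]
 [ 74  74  74]
 [233 219 162]] [[479. 127. 264.]
 [477. 157. 337.]
 [477. 153. 339.]
 [493. -58.  29.]
 [493. -57.  66.]]
```

View pics/s7.png

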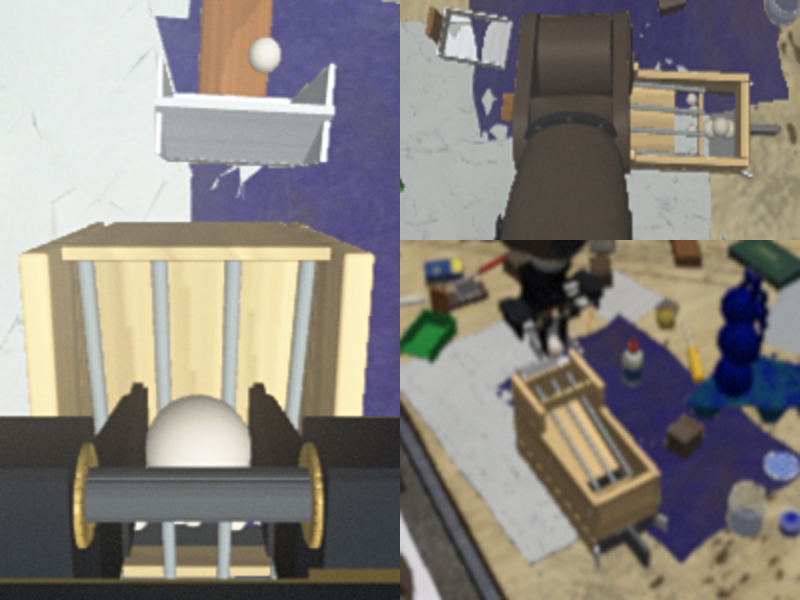

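The left panel shows a large grape held between the fingers. The missing small grape sits on the fallen scoop's handle at (265,55), where its top at z 34 is 14 + 20 mm. In the drawer the third large has stacked onto the first two. I'll drop the fourth down a side channel, with the jaws turned along the grader, so that it doesn't pile up too.

carry_out([
  {"dx": 0,"dy": 0.01,"dz": 0,"twist": -8.5},
  {"dx": 0,"dy": 0.02,"dz": 0,"twist": -17},
  {"dx": 0,"dy": 0.03,"dz": 0,"twist": -25.5},
  {"dx": 0,"dy": 0.034,"dz": 0,"twist": -34},
  {"dx": 0,"dy": 0.034,"dz": 0,"twist": -42.5},
])

```text
t: 39.0
eef_pos: [514.0, 128.5, 242.7]
tcp_rot: [-3.142, -0.0, 2.389]
ft_force: [-0.3, -0.3, -0.0]
opening: 0.322
```

carry_out([
  {"dx": 0,"dy": 0,"dz": 0,"twist": -8.5},
  {"dx": 0,"dy": 0,"dz": 0,"twist": -17},
  {"dx": 0,"dy": 0,"dz": 0,"twist": -25.5},
  {"dx": 0,"dy": 0,"dz": 0,"twist": -34},
  {"dx": 0,"dy": 0,"dz": 0,"twist": -42.5},
])

```text
t: 39.5
eef_pos: [513.5, 128.5, 242.9]
tcp_rot: [3.142, -0.0, 3.131]
ft_force: [0.0, -0.3, -0.1]
opening: 0.32
```

carry_out([
  {"dx": 0,"dy": 0,"dz": 0.015,"twist": -5},
  {"dx": 0,"dy": 0,"dz": 0.035,"twist": -5},
  {"dx": 0,"dy": 0,"dz": 0.055,"twist": -5},
  {"dx": 0,"dy": 0,"dz": 0.065,"twist": -5},
  {"dx": 0,"dy": 0,"dz": 0.065,"twist": -5},
])

```text
t: 40.0
eef_pos: [513.0, 128.3, 177.0]
tcp_rot: [-3.142, -0.002, -3.072]
ft_force: [-0.7, 0.5, -0.1]
opening: 0.322
```

carry_out([
  {"dx": 0,"dy": 0,"dz": 0,"twist": 0},
  {"dx": 0,"dy": 0,"dz": 0,"twist": 0},
  {"dx": 0,"dy": 0,"dz": 0,"twist": 0},
  {"dx": 0,"dy": 0,"dz": -0.03,"twist": 0},
  {"dx": 0,"dy": 0,"dz": -0.065,"twist": 0},
], grip=0.045)

```text
t: 40.5
eef_pos: [513.0, 128.0, 243.4]
tcp_rot: [-3.142, -0.002, -3.073]
ft_force: [0.6, 0.7, 0.6]
opening: 0.471
```

```bash
python3 - <<'E'
from h import *
s=state(); print(s['t'],s['eef_pos'],s['tcp_rot'],s['opening'])
for k in range(6): c,d,i=cam('top')
w=pts(d,i); np.savez('top16',p=c,w=w); g=G(w)
hmap(g,-60,64,-125,20,7,-5,75)
E
```

```text
40.5 [513.01124203 127.9694961  243.44258499] [-3.14155481e+00 -1.92884461e-03 -3.07281195e+00] 0.47061897938954084
   20    .    .   53   58   66   56   60    .   60   59   59   61    .    .    .    .    .    .
   13    .    .    .   59   57   61   57    .   55   60   55   59    .    .    .    .    .    .
    6    .    .    .   57   62   57   55    .   54   52   57   54    .   54    .    .   52    .
   -1    .    .    .   54   54   52   54    .   56   54   53   54    .   53   55   54   53   46
   -8    .    .    .   54   52   53   50    5   50    7    7    2    5    .    4    8    9   17
  -15    .    .    .    8    7   10    6    7    .   10    6    5   10    .    9   11    7   20
  -22    .    .    .    9    5    6    6    4    .    8    6    5    7    .   11   11   12   23
  -29    .    .    .    6    7    3    6    7    .   10    7   10    9    .   11   13   15   21
  -36    .    .    .   15    6    7    9    8   25   19    9    6   19   16   19   23   26   27
  -43    .    .    .   25    6    8    7    5   23   23    7   17   17   24   18   20   23   23
  -50    .    .   69   6
[... 331 characters left out ...]
 13    8   12   13    9   71
  -78    .    .    .    5    8    4   24   57   62   54   56    5   14   14   10    9   15   70
  -85    .    .    .    5    6    7   52   62   62   64   59    5    8    6   14   13   12   75
  -92    .    .    .    5   10   12    7   62   62   61   61    .    7    9    9   10   11   73
  -99    .    .    .    5   10    8    2   60   60   61   61    .    6   11    7    7   14   59
 -106    .    .    .    4    2    3   11   33   55   52   47   27    9    5   10   15   11   63
 -113    .    .   73   74   69   74   73   73   72   72   73   72   73   71   73   71   67   74
 -120    .    .    .    7    6    4    6   24   31   29   27    2    4    5    7   12    8   16
```

carry_out([
  {"dx": 0,"dy": 0,"dz": -0.03,"twist": 8.5},
  {"dx": 0,"dy": 0,"dz": -0.05,"twist": 17},
  {"dx": 0,"dy": 0,"dz": -0.05,"twist": 25.5},
  {"dx": 0,"dy": 0,"dz": -0.05,"twist": 34},
  {"dx": 0,"dy": 0,"dz": -0.05,"twist": 42.5},
])

```text
t: 41.3
eef_pos: [513.2, 128.0, 292.0]
tcp_rot: [-3.14, -0.001, 2.462]
ft_force: [-1.0, -0.7, 0.2]
opening: 0.475
```

carry_out([
  {"dx": 0,"dy": 0,"dz": 0,"twist": 8.5},
  {"dx": 0,"dy": 0,"dz": 0,"twist": 17},
  {"dx": 0,"dy": 0,"dz": 0,"twist": 25.5},
  {"dx": 0,"dy": 0,"dz": 0,"twist": 34},
  {"dx": 0,"dy": 0,"dz": 0,"twist": 42.5},
])

```text
t: 41.8
eef_pos: [513.2, 128.0, 291.8]
tcp_rot: [-3.14, -0.0, 1.721]
ft_force: [0.3, -0.2, 1.0]
opening: 0.475
```

carry_out([
  {"dx": 0,"dy": 0,"dz": 0,"twist": 8.5},
  {"dx": 0,"dy": 0,"dz": 0,"twist": 9},
  {"dx": 0,"dy": 0,"dz": 0,"twist": 9},
  {"dx": 0,"dy": 0,"dz": 0,"twist": 9},
], grip=0.07)

```text
t: 42.2
eef_pos: [513.4, 128.0, 292.6]
tcp_rot: [-3.141, 0.0, 1.573]
ft_force: [-0.3, -0.1, 0.5]
opening: 0.723
```

```bash
python3 - <<'E'
from h import *
s=state(); print(s['t'],s['eef_pos'],s['tcp_rot'],s['opening'])
a,d,i=cam('wrist'); w=pts(d,i); np.savez('w17',p=a,w=w)
hmap(w,426,540,188,310,6,-5,145)
print('bench balls'); blobs(w,a,lo=14,hi=60,roi=(300,800,185,600))
print('hopper+bars (grader frame)'); hmap(G(w),-54,60,40,175,9,60,175)
c,d,i=cam('top'); w=pts(d,i); np.savez('top17',p=c,w=w)
print('outer'); hmap(G(w),-46,60,-125,-50,7,-5,66)
E
```

```text
42.2 [513.37384943 128.0433746  292.60527025] [-3.14093814e+00  9.65935082e-06  1.57313927e+00] 0.7225567555484874
  310    6    8    9    9    8    9    8   13   14   14   14   13   14   14   13    8    9    9    9
  304    7    8    8    9    9   10    9   13   15   14   15   15   15   15   14    9    9   10   10
  298   10    7    9    9    9    9    9   14   15   14   14   14   14   14   13    9    9   10   11
  292    8    7    8    9    9    8    8   13   14   15   14   14   14   15   14   11   11   11   11
  286    8    7    6    9    9    9    9   13   14   15   14   15   15   29   29   10   12   11   12
  280    9    8    6    9    9    9   10   13   14   15   14   15   28   33   33   31   11   14   12
  274    9    9    7    8   10   11   10   13   14   15   14   14   28   33   34   31   13   11   11
  268    8    7    7    8    9   11   10   13   14   15   14   14   27   31   31   30   12   11    9
  262    8    .    7    8   11   10   11   13   14   15   15   14   14   14   13   10   10   10    .
  256    8    .    .    7    8   11   10   13   15   14   14   14   15   14 
[... 3188 characters left out ...]
14   10   48
  -71    .    4    7    7   26   36   35   37   35    4    6    8   11   11   13   53
  -78    .    4    4    8    4   51   63   57   56    5    6    8   11    9   13   55
  -85    .    5    6    3    8   58   62   63   61    .    4   11   11   12   14   57
  -92    .    6    6    6   55   59   65   62   60    .    5   24   31   20   11   56
  -99    .    7    4    7    6   61   59   60   58    .   32   36   38   32   11   62
 -106    .    7    7    4   29   31   57   56   44    .   37   37   37   34   28   61
 -113   50   50   47   52    4   31   36   33   30   26   40   65   36   31   25   65
 -120    .    8    2    5    3   20   24   32   30    6   27   28   24   29    7   10
```

The fourth large grape is in the outer compartment at x ≈ +28. The small grape sits near the +x edge of the fallen scoop's handle. I'll grip that scoop by its side walls and slide it in -x so the grape rolls off onto the cloth.

carry_out([
  {"dx": 0.04,"dy": -0.01,"dz": 0,"twist": 0},
  {"dx": 0.08,"dy": -0.0224,"dz": 0,"twist": 0},
  {"dx": 0.101,"dy": -0.0224,"dz": 0.02,"twist": 0},
  {"dx": 0.101,"dy": -0.0224,"dz": 0.06,"twist": 0},
  {"dx": 0.101,"dy": -0.0224,"dz": 0.1,"twist": 0},
], grip=0.0948)

```text
t: 42.8
eef_pos: [491.0, 229.9, 192.3]
tcp_rot: [3.14, -0.001, 1.573]
ft_force: [0.3, -0.6, -0.8]
opening: 0.995
```

carry_out([
  {"dx": 0,"dy": 0,"dz": 0.02,"twist": 0},
  {"dx": 0,"dy": 0,"dz": 0.04,"twist": 0},
  {"dx": 0,"dy": 0,"dz": 0.06,"twist": 0},
])

```text
t: 43.1
eef_pos: [491.1, 229.1, 132.1]
tcp_rot: [-3.142, -0.0, 1.571]
ft_force: [-1.0, -0.7, 0.8]
opening: 0.996
```

carry_out([
  {"dx": 0,"dy": 0,"dz": 0.02,"twist": 0},
  {"dx": 0,"dy": 0,"dz": 0.04,"twist": 0},
  {"dx": 0,"dy": 0,"dz": 0.057,"twist": 0},
  {"dx": 0,"dy": 0,"dz": 0.057,"twist": 0},
])

```text
t: 43.5
eef_pos: [490.3, 228.8, 74.2]
tcp_rot: [-3.138, 0.001, 1.571]
ft_force: [0.1, -0.1, 0.6]
opening: 0.995
```

carry_out([
  {"dx": 0,"dy": 0,"dz": 0,"twist": 0},
  {"dx": 0,"dy": 0,"dz": 0,"twist": 0},
  {"dx": 0,"dy": 0,"dz": 0,"twist": 0},
], grip=0.07)

```text
t: 43.8
eef_pos: [491.7, 229.2, 76.9]
tcp_rot: [3.14, -0.001, 1.57]
ft_force: [0.5, -0.6, 2.4]
opening: 0.844
```

carry_out([
  {"dx": 0,"dy": -0.025,"dz": 0,"twist": 0},
  {"dx": 0,"dy": -0.05,"dz": 0,"twist": 0},
  {"dx": 0,"dy": -0.07,"dz": 0,"twist": 0},
  {"dx": 0,"dy": -0.075,"dz": 0,"twist": 0},
  {"dx": 0,"dy": -0.075,"dz": 0,"twist": 0},
])

```text
t: 44.3
eef_pos: [415.6, 229.3, 76.7]
tcp_rot: [-3.141, -0.0, 1.57]
ft_force: [-3.0, 0.5, 6.6]
opening: 0.847
```

```bash
python3 - <<'E'
from h import *
s=state(); print(s['t'],s['eef_pos'],s['tcp_rot'],s['opening'],s['ft_force'])
a,d,i=cam('wrist'); w=pts(d,i); np.savez('w18',p=a,w=w)
blobs(w,a,lo=13,hi=60,roi=(300,800,185,600))
c,d,i=cam('top'); w=pts(d,i); np.savez('top18',p=c,w=w); blobs(w,c,lo=14,hi=60,roi=(300,800,185,600))
E
```

```text
44.3 [415.61035253 229.28480188  76.73521119] [-3.14085158e+00 -3.53623697e-05  1.57031196e+00] 0.8469824729458845 [-3.02654053  0.50164904  6.56014783]
uv [569.  67.] n 9148 top 42 x 551..631 y 311..375 topxy [555.4 346.1] rgb [123 126 127]
uv [311. 116.] n 29 top 14 x 406..411 y 302..308 topxy [408.3 304.9] rgb [189 147 109]
uv [314. 126.] n 15 top 14 x 408..414 y 297..298 topxy [410.7 297.2] rgb [184 143 106]
uv [320. 133.] n 12 top 14 x 414..417 y 291..294 topxy [415.4 292.3] rgb [183 142 105]
uv [330. 135.] n 18 top 15 x 421..425 y 289..293 topxy [422.7 290.7] rgb [193 147 108]
uv [297. 141.] n 16 top 14 x 396..398 y 284..288 topxy [397.  285.9] rgb [179 140 107]
uv [427. 154.] n 464 top 21 x 491..506 y 267..284 topxy [498.8 275.8] rgb [227 224 211]
uv [316. 146.] n 22 top 14 x 409..415 y 280..283 topxy [411.7 281.7] rgb [192 149 110]
uv [310. 152.] n 12 top 14 x 407..409 y 275..279 topxy [407.6 277.5] rgb [189 147 109]
uv [309. 172.] n 18 top 14 x 406..407 y 256..266 topxy [406.3 261.5] rgb [185 146 111]
uv [340. 172.] n 12 top 14 x 430..433 y 260..263 topxy [431.1 261.4] rgb [194 150 112]
uv [319. 218.] n 6931 top 58 x 377..451 y 214..252 topxy [414.2 221.5] rgb [194 185 185]
uv [188. 126.] n 142 top 44 x 773..799 y 523..592 topxy [789.2 553.1] rgb [90 81 68]
uv [273. 159.] n 45 top 57 x 686..707 y 209..244 topxy [693.  224.2] rgb [59 64 73]
uv [230. 182.] n 376 top 50 x 554..635 y 310..432 topxy [589.6 425. ] rgb [150 150 148]
uv [172. 244.] n 414 top 48 x 305..427 y 472..596 topxy [399.1 565.3] rgb [ 58 112  65]
```

The small grape is now on the bench at (499,276). I'll move the scoop to free bench at larger y, stand it there, then topple it onto its floor.

carry_out([
  {"dx": 0,"dy": 0,"dz": -0.012,"twist": 0},
  {"dx": 0.03,"dy": 0,"dz": -0.012,"twist": 0},
  {"dx": 0.06,"dy": 0,"dz": -0.012,"twist": 0},
  {"dx": 0.09,"dy": 0,"dz": -0.012,"twist": 0},
  {"dx": 0.12,"dy": 0,"dz": -0.012,"twist": 0},
])

```text
t: 44.9
eef_pos: [417.0, 350.5, 88.1]
tcp_rot: [3.142, -0.0, 1.569]
ft_force: [-0.2, -0.7, -1.8]
opening: 0.842
```

carry_out([
  {"dx": 0.01,"dy": 0,"dz": 0,"twist": 0},
  {"dx": 0.01,"dy": 0,"dz": 0.006,"twist": 0},
  {"dx": 0.01,"dy": 0,"dz": 0.012,"twist": 0},
  {"dx": 0.01,"dy": 0,"dz": 0.012,"twist": 0},
])

```text
t: 45.3
eef_pos: [416.8, 358.2, 75.7]
tcp_rot: [3.141, -0.0, 1.569]
ft_force: [0.5, 1.6, 0.7]
opening: 0.838
```

carry_out([
  {"dx": 0,"dy": 0,"dz": 0,"twist": 0},
  {"dx": 0,"dy": 0,"dz": 0,"twist": 0},
  {"dx": 0,"dy": 0,"dz": 0,"twist": 0},
  {"dx": 0,"dy": 0,"dz": -0.03,"twist": 0},
  {"dx": 0,"dy": 0,"dz": -0.07,"twist": 0},
], grip=0.0948)

```text
t: 45.8
eef_pos: [415.6, 358.3, 145.3]
tcp_rot: [-3.138, 0.002, 1.569]
ft_force: [1.1, 0.2, 0.1]
opening: 0.998
```

carry_out([
  {"dx": 0,"dy": 0,"dz": -0.03,"twist": 0},
  {"dx": 0.03,"dy": 0,"dz": -0.03,"twist": 0},
  {"dx": 0.06,"dy": 0,"dz": -0.03,"twist": 0},
  {"dx": 0.06,"dy": 0,"dz": -0.03,"twist": 0},
], grip=0.07)

```text
t: 46.2
eef_pos: [416.4, 421.4, 176.1]
tcp_rot: [3.141, -0.001, 1.571]
ft_force: [-0.5, 0.0, -0.3]
opening: 0.755
```

```bash
python3 - <<'E'
from h import *
s=state(); print(s['t'],s['eef_pos'],s['tcp_rot'],s['opening'],s['ft_force'])
c,d,i=cam('top'); w=pts(d,i); np.savez('top19',p=c,w=w); blobs(w,c,lo=14,hi=160,roi=(300,800,185,600))
hmap(w,352,480,290,470,10,-5,150)
E
```

```text
46.2 [416.35085423 421.36967505 176.11082742] [ 3.14070027e+00 -1.15329999e-03  1.57120180e+00] 0.7545396803626278 [-0.54005823  0.00339262 -0.31330343]
uv [188. 126.] n 142 top 45 x 774..800 y 523..595 topxy [789.1 549.6] rgb [89 80 68]
uv [272. 155.] n 155 top 103 x 687..719 y 209..246 topxy [704.5 226.8] rgb [113  98  91]
uv [226. 181.] n 473 top 100 x 554..635 y 311..439 topxy [598.  436.6] rgb [132 120 119]
uv [253. 212.] n 19 top 23 x 493..507 y 266..280 topxy [499.3 275.2] rgb [173 167 157]
uv [223. 231.] n 418 top 135 x 377..454 y 338..371 topxy [415.8 358.5] rgb [124 124 125]
  470    .    .    .    .    .    .    .    .    .   -3    4    8    7
  460    .    .    .    3    .    .    .    .    4   11    7    7    9
  450    .    .    9    6    7    .    6    8    6    7   11    8   10
  440   11    8    9    7    9   11   13   13   11    5    9    6    8
  430   10    7   10   10   17   14   15   16   15    8    8    7    9
  420    9    8    7   10   14   17   18   16   15   13    9    8    9
  410    6    9    6    6   14   16   17   16   17    9    9    6    8
  400    6   10    5    7   16   13   14   17   14    6   10    7    7
  390   10   10    9    6    8   13    .   13    .    .    .    .    4
  380    9    8  116  128    .    .    .    .    .    .  128    .    4
  370   14    9  126  130    .    .    .    .    .    .  129    .    6
  360    7    7  135  136  139  136  135  137  139  137  134    .   10
  350   10    8  106  130  129  134  125  124  125  125  130    6   11
  340    9    8  118  127  102  104   99  103  104  101  134   12   12
  330   10   11   10    8    9    6   10   11    9   13   11    9    6
  320    8    8    9   10    8    8    7    8    8    8   11   10   11
  310   10    9   10    8    8   13    9    7    9   11    8    8   12
  300    8    6    8   12    8   10    8    9   11   11    9    9    7
```

carry_out([
  {"dx": 0,"dy": 0,"dz": 0.03,"twist": 0},
  {"dx": 0,"dy": 0,"dz": 0.06,"twist": 0},
  {"dx": -0.015,"dy": 0,"dz": 0.07,"twist": 0},
  {"dx": -0.03,"dy": 0,"dz": 0.07,"twist": 0},
  {"dx": -0.04,"dy": 0,"dz": 0.07,"twist": 0},
])

```text
t: 46.75
eef_pos: [416.4, 377.5, 106.3]
tcp_rot: [-3.141, 0.0, 1.569]
ft_force: [0.5, 1.1, 0.0]
opening: 0.731
```

carry_out([
  {"dx": -0.012,"dy": 0,"dz": 0,"twist": 0},
  {"dx": -0.024,"dy": 0,"dz": 0,"twist": 0},
  {"dx": -0.036,"dy": 0,"dz": 0,"twist": 0},
  {"dx": -0.048,"dy": 0,"dz": 0,"twist": 0},
  {"dx": -0.06,"dy": 0,"dz": 0,"twist": 0},
])

```text
t: 47.25
eef_pos: [416.2, 318.1, 106.2]
tcp_rot: [3.141, -0.0, 1.57]
ft_force: [-0.1, 0.4, -0.7]
opening: 0.733
```

```bash
python3 - <<'E'
from h import *
s=state(); print(s['t'],s['eef_pos'],s['opening'],s['ft_force'])
c,d,i=cam('top'); w=pts(d,i)
hmap(w,352,480,200,470,10,-5,150)
E
```

```text
47.25 [416.24285078 318.13993451 106.16300203] 0.7326574208968851 [-0.09751014  0.39274897 -0.67325952]
  470    .    .    .    .    .    .    .    .    .    .    .    .    .
  460    .    .    .    .    .    .    .    .    .    .    .    .    .
  450    .    .    .    .    .    .    .    .    .    .    .    .    .
  440    .    .    .    .    .    .    .    .    .    .    .    .    .
  430    .    .    .    .    .    .    .    .    .    .    .    .    .
  420    .    .    .    .    .    .    .    .    .    .    .    .    .
  410    .    .    .    .    .    .    .    .    .    .    .    .    .
  400    .    .    .    .    .    .    .    .    .    .    .    .    .
  390    .    .    .    .    .    .    .    .    .    .    .    .    .
  380    .    .    .    .    .    .    .    .    .    .    .    .    .
  370    .    .    .    .    .    .    .    .    .    .    .    .    .
  360    .    .    .    .    .    .    .    .    .    .    .    .    .
  350    .    .    .    .    .    .    .    .    .    .    .    .    .
  340    .    .    .    .    .    .    .    .    .    .    .    .    .
  
[... 220 characters left out ...]
7    6    8    2    .    .    .   58   58   58  111    .   10
  290    8    8    9    4    4   68   80   73   78   74  123    8    8
  280    4    8   85  106   97  101   99  100   99  102  124   10   10
  270    7    9   87  119  121  117  119  120  121  121  116   10   12
  260    7    6  101  100    9   11    9   13   11   11  104   13   11
  250    5    7    6   12    9    9   12    9    9    8   11   15   11
  240    9   11   11    6    9    8    8    9   11    9    7   12   10
  230    6    7    8    8    9   10    8   12    8   10   11   10    9
  220    5    6    9   11   10    7    8    8   11    9   12   12   11
  210    8    7   10    5    8    6    8   10    7   11    9    9    8
```

carry_out([
  {"dx": -0.012,"dy": 0,"dz": 0,"twist": 0},
  {"dx": -0.024,"dy": 0,"dz": 0,"twist": 0},
  {"dx": -0.03,"dy": 0,"dz": 0,"twist": 0},
  {"dx": -0.03,"dy": 0,"dz": -0.03,"twist": 0},
  {"dx": -0.03,"dy": 0,"dz": -0.07,"twist": 0},
])

```text
t: 47.8
eef_pos: [415.6, 288.3, 175.5]
tcp_rot: [-3.138, 0.002, 1.569]
ft_force: [0.5, -0.3, 0.5]
opening: 0.738
```

carry_out([
  {"dx": -0.04,"dy": 0.02,"dz": -0.03,"twist": 0},
  {"dx": -0.08,"dy": 0.04,"dz": -0.06,"twist": 0},
  {"dx": -0.11,"dy": 0.06,"dz": -0.07,"twist": 0},
  {"dx": -0.11,"dy": 0.06,"dz": -0.07,"twist": 0},
])

```text
t: 48.2
eef_pos: [478.7, 176.0, 248.0]
tcp_rot: [3.137, -0.0, 1.566]
ft_force: [0.0, 0.2, 0.5]
opening: 0.736
```

```bash
python3 - <<'E'
from h import *
s=state(); print(s['t'],s['eef_pos'],s['tcp_rot'],s['opening'],s['ft_force'])
a,d,i=cam('wrist'); w=pts(d,i); np.savez('w20',p=a,w=w)
blobs(w,a,lo=14,hi=160,roi=(300,800,185,600))
hmap(w,352,480,200,400,10,-5,150)
E
```

```text
48.2 [478.74137922 175.95102439 248.0230482 ] [ 3.13722384e+00 -4.64115924e-04  1.56615202e+00] 0.7358166384190491 [0.01008466 0.17351665 0.50909714]
uv [415.  45.] n 2557 top 43 x 552..631 y 311..378 topxy [595.5 348.5] rgb [238 240 242]
uv [263.  92.] n 4017 top 101 x 377..455 y 206..335 topxy [415.9 331.4] rgb [193 196 191]
uv [334.  99.] n 169 top 21 x 491..507 y 268..283 topxy [499.1 275.5] rgb [231 227 218]
uv [505. 134.] n 1926 top 112 x 685..711 y 213..250 topxy [704.1 229.6] rgb [132 113 107]
  400    .    .    .    .    .    .    .    .    .    .    .    .    .
  390    7    9    9    8    7    9    9    8    7    6    5    6    6
  380    8    8    9    8    8    9    9    9    7    7    6    6    8
  370   10    9    8    8    8   10    9   10    9    7    7    7    7
  360    7    8    9    7    7    9    8    9   10    8    7    6    8
  350    7    8    9    .    .    .    .    .    9    9    8    8    9
  340    7    8    9    7  101  102  101  102  102   38    9    9    9
  330    7    8   43   44  102  102  103  103  102   99   44    9    9
  320    7    8   44   43   42   42   41   36   41   42   43    8    9
  310    9    9   44   44    8    8    6    7    9    9   44    9    9
  300    7    7   44   44    7    7    8    9    9    9   44    9    9
  290    7    7   44   44    8    8    8    8    7    9   44   10    9
  280    7    7   43   44    8    9    8    9    8    9   44    9   10
  270    6    7   43   44    9    9    9    9    9    8   44   10   11
  260    7    7   43   44   10    9    9    8    8    8   44   11   11
  250    7    7   44   44   12   12   11   11   11   11   44   12   10
  240    7    6   43   44   14   15   14   14   14   15   44   10    9
  230    6    8   43   44   18   20   19   18   18   18   44    9    9
  220    6    6   44   44   22   22   22   22   22   22   44    8    9
  210    6    5   43   44   25   26   26   25   26   26   44    9    8
```

The scoop is upright and level: rim at 44 mm all round, handle top at 101. Now for the last small grape, at (499,275.5).

carry_out([
  {"dx": 0.04,"dy": 0.01,"dz": 0,"twist": 0},
  {"dx": 0.08,"dy": 0.0205,"dz": 0.02,"twist": 0},
  {"dx": 0.0985,"dy": 0.0205,"dz": 0.06,"twist": 0},
  {"dx": 0.0985,"dy": 0.0205,"dz": 0.1,"twist": 0},
  {"dx": 0.0985,"dy": 0.0205,"dz": 0.14,"twist": 0},
], grip=0.045)

```text
t: 48.75
eef_pos: [495.2, 279.0, 103.8]
tcp_rot: [-3.141, 0.0, 1.572]
ft_force: [1.8, 0.2, -0.4]
opening: 0.475
```

carry_out([
  {"dx": 0,"dy": 0,"dz": 0.03,"twist": 0},
  {"dx": 0,"dy": 0,"dz": 0.06,"twist": 0},
  {"dx": 0,"dy": 0,"dz": 0.085,"twist": 0},
  {"dx": 0,"dy": 0,"dz": 0.103,"twist": 0},
  {"dx": 0,"dy": 0,"dz": 0.103,"twist": 0},
])

```text
t: 49.25
eef_pos: [495.4, 278.3, 1.4]
tcp_rot: [-3.14, 0.001, 1.571]
ft_force: [0.5, 0.4, 0.4]
opening: 0.47
```

carry_out([
  {"dx": 0,"dy": 0,"dz": 0,"twist": 0},
  {"dx": 0,"dy": 0,"dz": 0,"twist": 0},
  {"dx": 0,"dy": 0,"dz": 0,"twist": 0},
  {"dx": 0,"dy": 0,"dz": 0,"twist": 0},
  {"dx": 0,"dy": 0,"dz": 0,"twist": 0},
], grip=0.01)

```text
t: 49.75
eef_pos: [496.7, 277.6, 3.1]
tcp_rot: [3.141, -0.0, 1.57]
ft_force: [-0.4, -0.4, 0.2]
opening: 0.196
```

carry_out([
  {"dx": 0,"dy": 0,"dz": 0,"twist": 0},
  {"dx": 0,"dy": 0,"dz": -0.04,"twist": 0},
  {"dx": 0,"dy": 0,"dz": -0.09,"twist": 0},
  {"dx": 0,"dy": 0,"dz": -0.14,"twist": 0},
  {"dx": 0,"dy": 0,"dz": -0.19,"twist": 0},
])

```text
t: 50.25
eef_pos: [496.3, 277.4, 195.1]
tcp_rot: [-3.141, -0.0, 1.57]
ft_force: [0.6, 0.5, -0.4]
opening: 0.194
```

carry_out([
  {"dx": -0.03,"dy": -0.004,"dz": -0.04,"twist": 0},
  {"dx": -0.065,"dy": -0.008,"dz": -0.045,"twist": 0},
  {"dx": -0.1,"dy": -0.012,"dz": -0.045,"twist": 0},
  {"dx": -0.135,"dy": -0.016,"dz": -0.045,"twist": 0},
  {"dx": -0.152,"dy": -0.0175,"dz": -0.045,"twist": 0},
])

```text
t: 50.75
eef_pos: [478.4, 123.5, 238.3]
tcp_rot: [3.141, 0.0, 1.568]
ft_force: [0.0, 0.8, -0.3]
opening: 0.195
```

carry_out([
  {"dx": 0,"dy": 0,"dz": 0,"twist": -3.9},
  {"dx": 0,"dy": 0,"dz": 0.03,"twist": -3.9},
  {"dx": 0,"dy": 0,"dz": 0.06,"twist": -3.9},
  {"dx": 0,"dy": 0,"dz": 0.065,"twist": -3.9},
  {"dx": 0,"dy": 0,"dz": 0.065,"twist": -3.9},
])

```text
t: 51.25
eef_pos: [478.9, 125.5, 172.9]
tcp_rot: [-3.14, 0.0, 1.638]
ft_force: [0.3, -0.1, 0.1]
opening: 0.19
```

carry_out([
  {"dx": 0,"dy": 0,"dz": 0,"twist": 0},
  {"dx": 0,"dy": 0,"dz": 0,"twist": 0},
  {"dx": 0,"dy": 0,"dz": 0,"twist": 0},
  {"dx": 0,"dy": 0,"dz": -0.03,"twist": 0},
  {"dx": 0,"dy": 0,"dz": -0.065,"twist": 0},
], grip=0.05)

```text
t: 51.75
eef_pos: [478.6, 125.5, 238.5]
tcp_rot: [-3.14, 0.0, 1.638]
ft_force: [0.3, -0.1, -0.6]
opening: 0.514
```

carry_out([
  {"dx": 0,"dy": 0,"dz": -0.045,"twist": 0},
  {"dx": -0.045,"dy": 0,"dz": -0.06,"twist": 0},
  {"dx": -0.09,"dy": 0,"dz": -0.06,"twist": 0},
  {"dx": -0.135,"dy": 0,"dz": -0.06,"twist": 0},
  {"dx": -0.18,"dy": 0,"dz": -0.06,"twist": 0},
])

```text
t: 52.25
eef_pos: [490.9, -55.6, 298.9]
tcp_rot: [3.14, 0.0, 1.638]
ft_force: [0.5, 0.8, 0.1]
opening: 0.527
```

carry_out([
  {"dx": -0.03,"dy": 0,"dz": 0,"twist": 0},
  {"dx": -0.06,"dy": 0,"dz": 0,"twist": 0},
  {"dx": -0.1,"dy": 0,"dz": 0,"twist": 0},
  {"dx": -0.1,"dy": 0,"dz": 0,"twist": 0},
  {"dx": -0.1,"dy": 0,"dz": 0,"twist": 0},
])

```text
t: 52.75
eef_pos: [497.6, -154.2, 298.2]
tcp_rot: [3.141, -0.0, 1.636]
ft_force: [0.4, 0.5, 0.1]
opening: 0.526
```

```bash
python3 - <<'E'
from h import *
s=state(); print(s['t'],s['eef_pos'],s['tcp_rot'],s['opening'])
a,d,i=cam('wrist'); w=pts(d,i); np.savez('w21',p=a,w=w); g=G(w)
hmap(g,-60,64,-125,60,7,-5,66)
c,d,i=cam('top'); w2=pts(d,i); np.savez('top21',p=c,w=w2)
print('top'); hmap(G(w2),-60,64,-125,20,7,-5,66)
E
```

```text
52.75 [ 497.61045609 -154.20076703  298.17753037] [ 3.14140306e+00 -1.81281650e-04  1.63616395e+00] 0.5258130124589024
   60    .    .    .   66    .    .    .   65   66   66   66    .    .    .   65   66    .    .
   53    .   66   66   66   66   66   66   66   66   66   66    .   66   66   66   66   66    .
   46    .   65   66   66   66   65   66   66   65   66   66    .   65   66   66   66   66    .
   39    .   64   65   64   65   65   63   65   65   66   65    .   65   64   65   65   65    .
   32    .   62   63   63   63   63   61   63   62   63   63    .   62   62   63   63   63    .
   25    .   61   61   61   60   61   60   61   61   61   61    .   61   62   61   61   61    .
   18    .   59   59   59   58   59   58   58   59   59   60    .   58   59   59   58   59    .
   11    .   57   57   57   57   57   57   56   57   57   57   54   58   57   57   57   56    .
    4    .   55   55   55   55   55   54   55   55   55   55   53   55   55   55   55   55    .
   -3   21   53   53   53   52   53   53   53   53   54   54   12   53   54   54   54   53    9
  -10    7    6    8 
[... 2930 characters left out ...]
 10   10    6   11   14   52
  -78    .    .    .    6    9    4   27   49   59   58   53    3    7    9   15   14   15   53
  -85    .    .    .    6    6    5    7   60   62   62   61    2    8   12    8   14   12   57
  -92    .    .    .    6    7    8   53   63   64   61   63    .    8   24   32   17    8   56
  -99    .    .    .    .    3    7    4    2   58   59   59   51   34   34   36   32   12   57
 -106    .    .    .    .    .    5    7   -1    .    .    .   19   36   37   38   32   23   61
 -113    .    .    .    .    .    .    .    .    .    .    .    .   28   35   35   32   23   62
 -120    .    .    .    .    .    .    .    .    .    .    .    .    .    .    .   28    6   15
```

The height maps show all nine grapes in. Five smalls are in the inner compartment, at x ≈ -50, -18, 6, 28 and 48. Four larges are in the outer one, but one sits stacked at (3,-88) with its top at 64, so its centre is at about 48, over the 45 limit. I'll grip the fin and wiggle the drawer sideways within its play to drop it.

carry_out([
  {"dx": -0.0248,"dy": 0,"dz": 0.03,"twist": 0},
  {"dx": -0.0248,"dy": 0,"dz": 0.075,"twist": 0},
  {"dx": -0.0248,"dy": 0,"dz": 0.12,"twist": 0},
  {"dx": -0.0248,"dy": 0,"dz": 0.165,"twist": 0},
  {"dx": -0.0248,"dy": 0,"dz": 0.21,"twist": 0},
], grip=0.05)

```text
t: 53.35
eef_pos: [499.7, -177.3, 87.0]
tcp_rot: [3.14, 0.001, 1.639]
ft_force: [0.7, -1.2, -0.6]
opening: 0.525
```

carry_out([
  {"dx": 0,"dy": 0,"dz": 0.03,"twist": 0},
  {"dx": 0,"dy": 0,"dz": 0.055,"twist": 0},
  {"dx": 0,"dy": 0,"dz": 0.073,"twist": 0},
  {"dx": 0,"dy": 0,"dz": 0.073,"twist": 0},
])

```text
t: 53.75
eef_pos: [498.8, -177.0, 13.4]
tcp_rot: [-3.139, -0.002, 1.639]
ft_force: [-0.4, -0.1, 0.7]
opening: 0.525
```

carry_out([
  {"dx": 0,"dy": 0,"dz": 0,"twist": 0},
  {"dx": 0,"dy": 0,"dz": 0,"twist": 0},
  {"dx": 0,"dy": 0,"dz": 0,"twist": 0},
  {"dx": 0,"dy": 0,"dz": 0,"twist": 0},
  {"dx": 0,"dy": 0,"dz": 0,"twist": 0},
], grip=0.0)

```text
t: 54.25
eef_pos: [499.6, -178.6, 15.5]
tcp_rot: [3.141, 0.0, 1.638]
ft_force: [0.1, 0.3, -0.2]
opening: 0.161
```

carry_out([
  {"dx": 0,"dy": 0,"dz": 0,"twist": 0},
  {"dx": 0,"dy": 0.004,"dz": 0,"twist": 0},
  {"dx": 0,"dy": -0.004,"dz": 0,"twist": 0},
  {"dx": 0,"dy": 0.004,"dz": 0,"twist": 0},
  {"dx": 0,"dy": 0,"dz": 0,"twist": 0},
])

```text
t: 54.75
eef_pos: [500.6, -178.9, 15.4]
tcp_rot: [3.14, 0.001, 1.638]
ft_force: [6.5, -7.6, 0.3]
opening: 0.124
```

```bash
python3 - <<'E'
from h import *
s=state(); print(s['t'],s['eef_pos'],s['tcp_rot'],s['opening'],s['ft_force'])
for k in range(4): c,d,i=cam('top')
w2=pts(d,i); hmap(G(w2),-46,64,-125,-8,7,-5,66)
E
```

```text
54.75 [ 500.60493592 -178.86700819   15.36203044] [3.13985726e+00 8.37840734e-04 1.63771431e+00] 0.12394403799477309 [ 6.49705701 -7.60504099  0.2898839 ]
   -8    .    .    .    .    .    .    .    .    .    .    .    .    .    .    .    .
  -15    .    .    .    .    .    .    .    .    .    .    .    .    .    .    .    .
  -22    .    .    .    .    .    .    .    .    .    .    .    .    .    .    .    .
  -29    .    .    .    .    .    .    .    .    .    .    .    .    .    .    .    .
  -36    .    .    .    .    .    .    .    .    .    .    .    .    .    .    .    .
  -43    .    .    .    .    .    .    .    .    .    .    .    .    .    .    .    .
  -50    .    .    .    .    .    .    .    .    .    .    .    .    .    .    .    .
  -57    .    .    .    .    .    .    .    .    .    .    .    .    .    .    .    .
  -64    .    .    .    .    .    .    .    .    .    .    .    .    .    .    .    .
  -71    .    .    .    .    .    .    .    .    .    .    .    .    .    .    .    .
  -78    .    .    .    .    .    .    .    .    .    .    .    .    .    .    .    .
  -85    .    .    .    .    .    .    .    .    .    .    .    .    .    .    .    .
  -92    .    .    .    .    .    .    .    .    .    .    .    .    .    .    .    .
  -99    .    .    .    .    .    .    .    .    .    .    .    .    .    .    .    .
 -106    .    .    .    .    .    .    .    .    .    .    .    .    .    .    .    .
 -113    .    .    .    .    .    .    .    .    .    .    .    .    .    .    .    .
 -120    .    .    .    .    .    .    .    .    .    .    .    .    .    .    .    .
```

```bash
python3 - <<'E'
from h import *
for n in('wrist','scene'):
    c,d,i=cam(n); w2=pts(d,i); print(n); hmap(G(w2),-60,64,-125,-8,7,-5,66)
E
```

```text
wrist
   -8    .    .    .    .    .    .    .    .    .    .    .    .    .    .    .    .    .    .
  -15    .    .    .    .    .    .    .    .    .    .    .    .    .    .    .    .    .    .
  -22    .    .    .    .    .    .    .    .    .    .    .    .    .    .    .    .    .    .
  -29    .    .    .    .    .    .    .    .    .    .    .    .    .    .    .    .    .    .
  -36    .    .    .    .    .    .    .    .    .    .    .    .    .    .    .    .    .    .
  -43    .    .    .    .    .    .    .    .    .    .    .    .    .    .    .    .    .    .
  -50    .    .    .    .    .    .    .    .    .    .    .    .    .    .    .    .    .    .
  -57   66   57   57   57   57   56   57   57   56   57   57   56   56   56   56   56   56   66
  -64   66    6    5    6    6    8   22   33   35   35   34   24   11   32   35   35   65   66
  -71   66    5    6    5    5    8   27   35   37   37   35   28   26   35   37   36   35   66
  -78   66    5    5    5    6    5   27   35   37   37   34   27   27   35   36   36   54   66
  -85   66    6    5    6    6    6   
[... 1475 characters left out ...]
  .    .    .    .    .    .
  -78    .    .    .    .    .    .    .    .    .    .    .    .    .    .    .    .    .    .
  -85   28    .    .    .    .    .    .    .    .    .    .    .    .    .    .    .    .    .
  -92    .    .    .    .    .    .    .    .    .    .    .    .    .    .    .    .    .    .
  -99    .    .    .    .    .    .    .    .    .    .    .    .    .    .    .    .    .    .
 -106    .    .    .    .    .    .    .    .    .    .    .    .    .    .    .    .    .    .
 -113   10    .    .    .    .    .    .    .    .    .    .    .    .    .    .    .    .    .
 -120    .    .    .    .    .    .    .    .    .    .    .    .    .    .    .    .    .    .
```

The wiggle worked: all four larges now lie flat (tops at 37), at (2,-72), (2,-105), (37,-72) and (37,-104). I'll press the drawer home and hold it.

carry_out([
  {"dx": 0.001,"dy": 0,"dz": 0,"twist": 0},
  {"dx": 0.002,"dy": 0,"dz": 0,"twist": 0},
  {"dx": 0.002,"dy": 0,"dz": 0,"twist": 0},
  {"dx": 0.002,"dy": 0,"dz": 0,"twist": 0},
])

```text
t: 55.45
eef_pos: [501.5, -178.5, 15.6]
tcp_rot: [3.137, 0.003, 1.638]
ft_force: [7.0, -12.8, 2.1]
opening: 0.123
```

carry_out([
  {"dx": 0,"dy": 0,"dz": 0,"twist": 0},
  {"dx": 0,"dy": 0,"dz": 0,"twist": 0},
  {"dx": 0,"dy": 0,"dz": 0,"twist": 0},
  {"dx": 0,"dy": 0,"dz": 0,"twist": 0},
  {"dx": 0,"dy": 0,"dz": 0,"twist": 0},
])

```text
t: 55.95
eef_pos: [501.5, -178.5, 15.6]
tcp_rot: [3.137, 0.003, 1.638]
ft_force: [6.8, -13.8, 2.2]
opening: 0.125
```

Holding home against the stop at 14 N. Now I draw it out gently, 165 mm.

carry_out([
  {"dx": -0.003,"dy": 0,"dz": 0,"twist": 0},
  {"dx": -0.008,"dy": 0,"dz": 0,"twist": 0},
  {"dx": -0.015,"dy": 0,"dz": 0,"twist": 0},
  {"dx": -0.023,"dy": 0,"dz": 0,"twist": 0},
  {"dx": -0.032,"dy": 0,"dz": 0,"twist": 0},
])

```text
t: 56.45
eef_pos: [500.5, -207.1, 14.9]
tcp_rot: [-3.139, -0.003, 1.639]
ft_force: [-0.4, 7.8, 8.0]
opening: 0.126
```

carry_out([
  {"dx": -0.01,"dy": 0,"dz": 0,"twist": 0},
  {"dx": -0.02,"dy": 0,"dz": 0,"twist": 0},
  {"dx": -0.03,"dy": 0,"dz": 0,"twist": 0},
  {"dx": -0.04,"dy": 0,"dz": 0,"twist": 0},
  {"dx": -0.05,"dy": 0,"dz": 0,"twist": 0},
])

```text
t: 56.95
eef_pos: [503.9, -257.0, 14.9]
tcp_rot: [-3.139, -0.003, 1.638]
ft_force: [0.1, 8.3, 7.3]
opening: 0.125
```

carry_out([
  {"dx": -0.01,"dy": 0,"dz": 0,"twist": 0},
  {"dx": -0.02,"dy": 0,"dz": 0,"twist": 0},
  {"dx": -0.03,"dy": 0,"dz": 0,"twist": 0},
  {"dx": -0.04,"dy": 0,"dz": 0,"twist": 0},
  {"dx": -0.05,"dy": 0,"dz": 0,"twist": 0},
])

```text
t: 57.45
eef_pos: [507.3, -306.7, 14.8]
tcp_rot: [-3.139, -0.003, 1.638]
ft_force: [0.2, 7.2, 9.0]
opening: 0.127
```

carry_out([
  {"dx": -0.01,"dy": 0,"dz": 0,"twist": 0},
  {"dx": -0.02,"dy": 0,"dz": 0,"twist": 0},
  {"dx": -0.028,"dy": 0,"dz": 0,"twist": 0},
  {"dx": -0.033,"dy": 0,"dz": 0,"twist": 0},
  {"dx": -0.035,"dy": 0,"dz": 0,"twist": 0},
])

```text
t: 57.95
eef_pos: [509.7, -341.7, 14.8]
tcp_rot: [-3.139, -0.003, 1.638]
ft_force: [-0.8, 7.3, 8.6]
opening: 0.127
```

carry_out([
  {"dx": 0,"dy": 0,"dz": 0,"twist": 0},
  {"dx": 0,"dy": 0,"dz": 0,"twist": 0},
  {"dx": 0,"dy": 0,"dz": 0,"twist": 0},
  {"dx": 0,"dy": 0,"dz": 0,"twist": 0},
  {"dx": 0,"dy": 0,"dz": 0,"twist": 0},
], grip=0.05)

```text
t: 58.45
eef_pos: [510.4, -343.1, 14.8]
tcp_rot: [-3.141, -0.0, 1.638]
ft_force: [0.5, 0.1, -0.1]
opening: 0.48
```

carry_out([
  {"dx": 0,"dy": 0,"dz": -0.02,"twist": 0},
  {"dx": 0,"dy": 0,"dz": -0.06,"twist": 0},
  {"dx": 0,"dy": 0,"dz": -0.1,"twist": 0},
  {"dx": 0,"dy": 0,"dz": -0.14,"twist": 0},
  {"dx": 0,"dy": 0,"dz": -0.18,"twist": 0},
])

```text
t: 58.95
eef_pos: [510.3, -343.0, 196.6]
tcp_rot: [-3.141, -0.0, 1.638]
ft_force: [0.2, 0.1, -0.2]
opening: 0.524
```

carry_out([
  {"dx": 0,"dy": 0,"dz": -0.03,"twist": 0},
  {"dx": 0,"dy": 0,"dz": -0.05,"twist": 0},
  {"dx": 0,"dy": 0,"dz": -0.05,"twist": 0},
])

```text
t: 59.25
eef_pos: [511.1, -343.6, 247.8]
tcp_rot: [3.138, 0.003, 1.638]
ft_force: [-1.5, -0.5, -0.0]
opening: 0.524
```

```bash
python3 - <<'E'
from h import *
s=state(); print(s['t'],s['eef_pos'],s['tcp_rot'],s['opening'],s['ft_force'])
a,d,i=cam('wrist'); w=pts(d,i); np.savez('w22',p=a,w=w); g=G(w)
hmap(g,-72,76,-305,-145,6,-5,66)
c,d,i=cam('top'); w=pts(d,i); np.savez('top22',p=c,w=w)
print('scoops etc'); blobs(w,c,lo=14,hi=160,roi=(340,800,190,460)); blobs(w,c,lo=14,hi=160,roi=(640,800,-260,100))
print('S1 interior'); hmap(w,546,644,300,460,8,-5,120)
E
```

```text
59.25 [ 511.14243694 -343.62661678  247.81634042] [3.13805707 0.00331543 1.63789656] 0.5237562284729061 [-1.46707217e+00 -4.53041978e-01 -8.16162939e-04]
 -145   36    3    3    2    3    1    3    2    2    2    2    2    2    2    2    2    4    2    2   11   11   11   11   11   36
 -151   31    2    2    2    2    1    1    1    1    2    1    1    2    2    2    2    3    2    2    9   11   11   11   10   35
 -157    2    .    .    .    .    .    .    .    .    .    .    .    .    .    .    .    .    .    .    .    .    .    .   10   10
 -163    2    .   42   42   42   42   42   42   41   42   42   42   42   42   42   43   42   42   42   42   42   42   41   10   10
 -169    3   41   42    6    5    5    5    5    5    6    5    5    5    6    5    7    5    6    5    5    9   42   41   10   11
 -175    2   41   42    5    6    5    6    5    6    5    5    5    5    6    5    6    6    5    6    5    9   43   41   10   12
 -181    3   42   41    6    5    5    5   16   23   24   20    6    5    6    5    6    5    5    5    5    9   42   41   10    9
 -187    2   39   41    5    
[... 3957 characters left out ...]
5   40    .    9    6    5    6    8   13   12   12   41   11
  372    2   44    .    5   13    8    9   11    6   13   15   43   13
  364   11   42    8    8   10    9   11    5   10    6   12   43   13
  356   11   44   10    9   10    7   12    7   14   10   13   44    9
  348    5   44   11   11   15   13   14   15   11   15   11   43   13
  340    9   43   17   18   15   13   15   15   16   15   38   43    8
  332   11   41   23   20   16   17   18   18   16   15   32   45   10
  324    9   47   23   20   19   25   25   22   21   20   34   41   10
  316    6   39   24   25   26   26   24   23   27   23   34   44   12
  308   12   25   12   23   28   22   27   26   29   25   23   10   12
```

```bash
python3 -c "
from h import *
print(job_done()); print(state()['t'])"
```

```text
the job is handed in; nothing more can be done
None
the job is handed in; nothing more can be done
```

The job is handed in at about 59 s of robot time, with all 9 grapes that were present graded into the drawer. No verdict is reported, so this rests on my own last measurements.

**What happened:**
- **Drawer in:** I slid the empty drawer in until it pressed on the back stop at 18 N.
- **First scoop:** The grip slackened on its own just as it reached the hopper, so it tipped early, and all 5 grapes still went in. While I was setting it down, the lip jammed on the bench (36 N wrist reading) and it slipped out of the grip, landing upright.
- **Second scoop:** I eased the grip to let it tip, but it slid out of the fingers and fell off the uphill end of the grader, spilling its 4 grapes on the bench. I picked up each one and dropped it through the hopper, and set the scoop upright again.
- **Stacked grape:** One large grape had come to rest on top of two others, above the height limit. A sideways wiggle of the drawer dropped it flat. I then pressed the drawer home at 14 N, held it for over 0.5 s and drew it out.

**Last checks:**
- **Drawer:** it stands level, with its centre at about y = -0.225 in the grader's frame (limit -0.188). The 5 small grapes are in the inner compartment and the 4 large ones in the outer, all lying flat.
- **Scoops:** both stand upright with rims at about 43 mm and handle tops at about 101 mm. The first was pushed a few centimetres, and the second stands about 8 cm from its start.
- **Bystanders:** the bottle and block are within 2 mm or so of their starting readings. The jar read about 15 mm differently, but glass gives ragged depth readings and the arm never came near it.

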